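# Unload the forging die and clamp the bracket for drilling

## Task

Unload the open forging die. Wind the drill vise open far enough for the bracket, lift the bracket out of its cavity, stand it on the vise bed with its fin up and its long side along the jaws, about central, let go of it, and then crank the vise handle clockwise until the jaw grips it tight. Lift every round hub out of the die, at any time, and set it down in the white tray. Do not knock over the blue bottle, and leave the hex key and the piston where they are.

Things in the scene. Friction and masses are not known exactly. Their poses are not given: they have to be found in the camera images.
- die: lower half of a forging die: fixed dark steel block 150 (its x) by 210 (its y) by 36 mm high, origin at the centre of the underside. Cavities in the top, 12 mm deep (floor 24 mm above the origin), 1.5 mm clear of the part all round: four round for hubs at (x, y) = (-37, -8), (37, -8), (-37, 64), (37, 64) mm, one rectangular for the bracket at (0, -70) mm, long side along x.
- bracket: forged steel bracket: a base 64 mm (its x) by 44 mm (its y) by 12 mm thick, with a fin 44 mm long (along x) and 10 mm thick (in y) standing on its middle, its top 48 mm above the underside. Origin at the centre of the underside, z up the fin. About 0.24 kg. Starts in the rectangular cavity of the die, base flush with the top.
- hub_1: forged round steel part (2 to 4 alike in a run; None if absent): flange 46 mm in diameter, 12 mm thick, with a spigot 20 mm in diameter in its middle up to 40 mm above the underside. Origin at the centre of the underside, z up the spigot. 0.16 kg. Starts in one of the die's round cavities, flange flush with the die's top, spigot standing up.
- hub_2: forged round steel part (2 to 4 alike in a run; None if absent): flange 46 mm in diameter, 12 mm thick, with a spigot 20 mm in diameter in its middle up to 40 mm above the underside. Origin at the centre of the underside, z up the spigot. 0.16 kg. Starts in one of the die's round cavities, flange flush with the die's top, spigot standing up.
- hub_3: forged round steel part (2 to 4 alike in a run; None if absent): flange 46 mm in diameter, 12 mm thick, with a spigot 20 mm in diameter in its middle up to 40 mm above the underside. Origin at the centre of the underside, z up the spigot. 0.16 kg. Starts in one of the die's round cavities, flange flush with the die's top, spigot standing up.
- hub_4: forged round steel part (2 to 4 alike in a run; None if absent): flange 46 mm in diameter, 12 mm thick, with a spigot 20 mm in diameter in its middle up to 40 mm above the underside. Origin at the centre of the underside, z up the spigot. 0.16 kg. Starts in one of the die's round cavities, flange flush with the die's top, spigot standing up.
- vise: small grey drill-press vise, 200 (its x) by 120 mm (its y), fixed; origin at the centre of its underside. Flat bed 84 mm wide (y), 40 mm above the origin; fixed jaw near the +x end, face at x = +55 mm, 86 mm wide. The sliding jaw faces it from -x; both jaw tops are 60 mm above the origin. Screw along x, 50 mm above the origin, crank at the -x end, towards the robot.
- bed_centre (a point): point on the surface of the vise bed, midway along the jaws, at x = +30 mm in the vise's frame (25 mm in front of the fixed jaw's face); axes as the vise's
- vise_jaw (a joint): travel of the sliding jaw towards the fixed jaw, m. The opening between the jaws is 75 mm minus this; at the start it is 34 to 44 mm, too narrow for the bracket. The jaw moves only with the crank, 12 mm a turn.
- crank (a joint): angle of the vise crank, rad, -0.5 to 23.6; at 0 the handle is straight above the screw. It grows, closing the jaw, clockwise as seen from the robot looking along the vise's +x (at the top the handle goes towards the vise's -y). Turns with about 3 N at the handle and stays where left; once the jaw meets the part the handle gets stiffer, and a quarter turn more is tight.
- crank_grip (a point): middle of the crank's handle, a black plastic sleeve 14 mm in diameter and 44 mm long, free to spin on its pin, lying parallel to the screw (the vise's x), on a crank arm of 30 mm radius, centre 127 mm on the -x side of the vise's origin
- white_tray: shallow white plastic tray, loose, 148 mm (its x) by 208 mm (its y), rim 30 mm high; inner floor about 118 by 178 mm, 5 mm above its underside. Origin at the centre of the underside.
- blue_bottle: blue plastic bottle with a red tip, 48 mm in diameter and 195 mm tall, standing behind the die; origin at the centre of its underside. Not to be knocked over.
- hex_key: a loose dark hex key, 114 by 36 by 7 mm, lying in front of the work, origin at its middle on the bench. To be left alone.
- piston: a loose used piston, 64 mm in diameter and 51 mm tall, standing behind the vise; origin at the centre of its underside. To be left alone.
Mind the look-alikes: they are no part of the job. Leave any red look-alike of the hub_1 alone.

How it is judged:
By the outcome, as a careful person would: the job done as asked, in the order asked, and still so for the second after the job is handed in, with the robot touching nothing.
Of hub_1, hub_2, hub_3, hub_4 only 2 to 4 are there at a start; the rules pass over those that are not, and their reading is None.
At some moment in a run one of white_tray may be knocked a few centimetres aside while the robot is not near it.
Once in a run the grip may slacken for a moment while it holds something.
It also fails if it takes over 210 s, if anything falls off the work surface, if the arm or the gripper's body presses on something with over 40 N, if the wrist force passes 120 N, or if a joint passes its speed limit or range.

## Robot

A 6-joint arm with a two-finger parallel gripper is mounted at the origin on a cart in front of the work surface, level with it; the furniture and walls round the work are solid. World frame = base frame: x ahead of the robot, y to its left, z up, the work surface at z = 0. Lengths are in m, angles in degrees, forces in N, time in s.
With the tool pointing down it reaches from about 0.35 to 0.725 m from the base axis. Payload 4.3 kg.
Tool frame: the origin (TCP) lies between the finger pads; the fingertips stand robot.nose_length ahead of it and the grasp point (between the pads) lies 6 mm ahead of it (robot.nose_length is the distance from the TCP to the fingertips, in m); z points along the fingers, y is the direction in which the jaws open and shut (so a half turn about z gives the same grasp; the last joint's range is limited). The gripper opens to 85 mm and grips with 20 to 120 N. Pads are 22 mm wide; open, the fingers measure 114 mm over their backs; the gripper's body (76 mm by 85 mm) begins 54 mm behind the grasp point. The pads swing forward as they close: fully open they stand 13 mm farther back than shut.
Start: joints at [-6.32, 21.618, 4.641, 73.018, 0, 83.68], TCP at [0.575, 0, 0.256] pointing down, gripper open.
Joint ranges: [-156.06, 156.06], [-48.1, 94.91], [-58.44, 69.94], [-101.28, 121.22], [-78.64, 73.56], [-180, 180]. Speed limits (degrees/s): [147.25, 147.25, 180, 180, 180, 180].

## Interface

Orientations are given as [roll, pitch, yaw] about the fixed x, y, z axes, in that order (R = Rz(yaw) Ry(pitch) Rx(roll)).
In Python, from plant import robot gives the robot as it stands.
- The arm moves only by the tool carry_out, never from a script. Its argument "steps" is a list that holds one entry, the list of rows, each a list of 5 numbers: the shift along the tool's x, y, z in mm, then the turn about the tool's z in degrees, then the opening, from -1 (shut) to 1 (fully open). A call has exactly 8 rows; each row is the pose to reach, as a shift and turn from the pose measured when the call began, along the tool's axes at that moment; what a row does not reach only later rows make up. A row lasts 1/10 s, in which the tool goes at most 50 mm and 8.59 degrees, less where a joint would pass 70% of its speed; a pose out of reach is approached as far as the arm can. A call with a gripper value outside its range is refused whole. The fingers move at their own pace and stop on an object; "squeeze" is the grip in N (left out, the last holds). Time passes only in rows, so rows that repeat a pose let the fingers close, or fill a call up. It gives the time, the measured TCP pose, the force and the opening at its end, in the units of the state.
- robot.sense(): the state, without advancing time (a new reading comes with each control period).
- robot.get_image(name): name is "scene" or "side" or "wrist"; returns a dict with "image" (420x560x3 uint8, red, green, blue), "depth" (420x560 float32, m along the optical axis (not along the pixel's ray), 0 where there is no reading), "fx", "fy", "cx", "cy" (pixels), "rvec" (rotation vector, rad) and "tvec" (3), from world to camera coordinates, as OpenCV has them; the wrist camera has in their place "mount" (4x4, takes a point from camera to tool coordinates, whose origin is the TCP and whose axes are the flange's). Camera axes: x right, y down, z forward; pixel columns grow to the right and rows downward; lengths in m; the calibration is good to about 2 mm. The wrist camera is an equidistant fisheye: a pixel r from the principal point sees the ray r / f radians off the axis. A picture is of the moment at which its call begins: read the wrist's pose just before it.
- robot.hand_in(): hands the job in, once; it reports no verdict.
The state is a dict: "time_s": time; "joints": joint angles; "qd": joint speeds; "joint_efforts": joint torques, N m; "tool_pos": TCP position; "tool_rot": TCP orientation; "ft_force": force on the tool from outside, world axes, zero at the start; "wrist_torque": the same for the moment, N m; "gripper_width": finger opening in m.
Only numpy, scipy, OpenCV 4.12 (cv2) and the standard library are available. Lean on these libraries where they do the work, as an engineer would, in place of code of your own. Each camera call takes 0.05 s, during which the arm holds its last target. There are 200 camera calls.

## Working session

There is one attempt and no reset: what is moved stays moved. The work goes in short steps, Python scripts to look and compute and a tool call to move; the robot and the scene stay as the last step left them, time stands still between calls to the robot, and variables do not carry over. Pictures are saved under pics/ and viewed, about 12 in all and at most 16, crops included, and the job is handed in when it is done.

Besides the shell and the picture viewer there is one more tool, called after ">>>" as a command line: name --argument value ..., lists and objects as JSON in quotes. carry_out: Moves the arm, as the interface text tells. Its arguments: {"type":"object","properties":{"steps":{"type":"array"},"squeeze":{"type":"number"}},"required":["steps"]}

```bash
mkdir -p pics; ls; cat > h.py <<'E'
import numpy as np, cv2
from plant import robot
from scipy.spatial.transform import Rotation as R
def cam(n):
    d=robot.get_image(n); return d
def save(d,name): cv2.imwrite('pics/'+name,cv2.cvtColor(d['image'],cv2.COLOR_RGB2BGR))
def cloud(d):
    # scene/side: world points per pixel from depth
    h,w=d['depth'].shape; v,u=np.mgrid[:h,:w]; z=d['depth']
    P=np.stack([(u-d['cx'])/d['fx']*z,(v-d['cy'])/d['fy']*z,z],-1)
    M=cv2.Rodrigues(np.array(d['rvec'],float))[0]
    return (P-np.array(d['tvec']).ravel())@M
def st():
    s=robot.sense(); print(round(s['time_s'],2),np.round(s['tool_pos'],4),np.round(s['tool_rot'],2),np.round(s['ft_force'],1),round(s['gripper_width'],4)); return s
E
python3 - <<'E'
from h import *
s=st(); print(s['joints'],robot.nose_length)
for n in ['scene','side']:
    d=cam(n); save(d,n+'0.png'); np.save('pics/'+n+'0.npy',cloud(d)); print(n,d['fx'],d['rvec'],d['tvec'])
d=cam('wrist'); save(d,'wrist0.png'); print(d['mount'],d['fx'],d['cx'],d['cy'])
E
```

```text
pics
0.0 [5.744e-01 1.000e-04 2.553e-01] [-1.7988e+02 -1.0000e-02  9.0000e+01] [-0.1  0.6  0.4] 0.0855
[-6.31901898e+00  2.16626123e+01  4.56059191e+00  7.30173434e+01
 -7.96961684e-04  8.36815664e+01] 0.025
scene 382.60107727352226 [ 1.16281632 -2.42491374  0.91051996] [0.39084918 0.34398622 0.9032076 ]
side 444.1656110519848 [ 0.64782507 -2.56831062  1.22290781] [0.53678226 0.18702477 0.98158155]
[[ 5.96943722e-05 -9.48582525e-01 -3.16529920e-01  8.15209637e-02]
 [ 9.99998526e-01 -4.86531822e-04  1.64663697e-03 -1.35141271e-04]
 [-1.71597293e-03 -3.16529552e-01  9.48581097e-01 -1.17344047e-01]
 [ 0.00000000e+00  0.00000000e+00  0.00000000e+00  1.00000000e+00]] 325.19226210127806 279.2872314970076 207.622572780481
```

View pics/scene0.png

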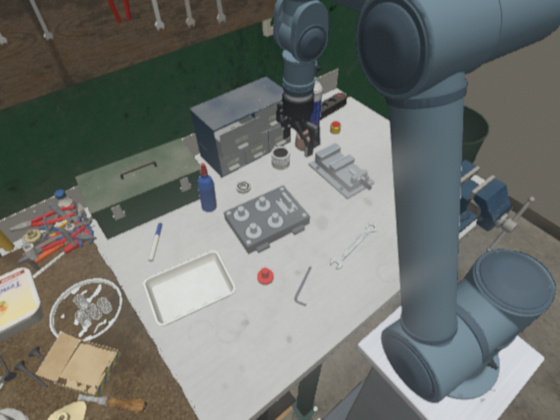

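View pics/side0.png

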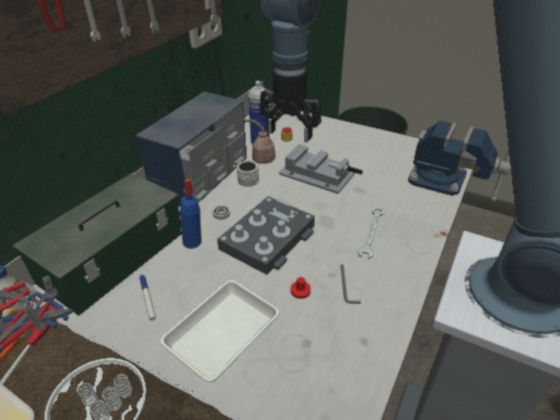

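View pics/wrist0.png

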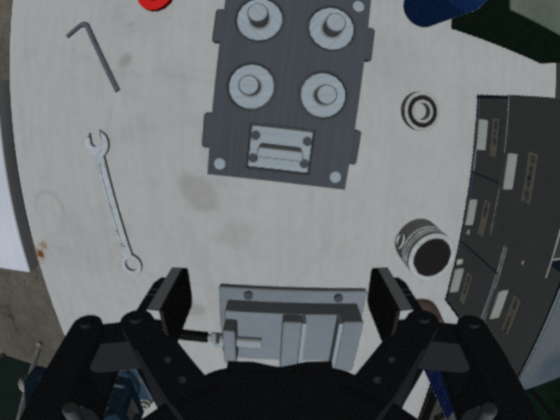

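Die with four hubs (wrist px (258,14), (331,28), (250,87), (323,95)) and bracket (280,150); vise lies at the wrist bottom (290,330) with its black handle left; tray lower left in the scene (190,287); a red look-alike in front of the die; a spare ring next to it is not a hub.

```bash
cat >> h.py <<'E'
def wcloud(d,s):
    h,w=d['depth'].shape; v,u=np.mgrid[:h,:w]; x=(u-d['cx'])/d['fx']; y=(v-d['cy'])/d['fy']
    r=np.hypot(x,y)+1e-9; t=np.tan(r)/r; z=d['depth']; P=np.stack([x*t*z,y*t*z,z],-1)
    P[(r>1.2)|(z<=0)]=np.nan
    M=np.array(d['mount']); P=P@M[:3,:3].T+M[:3,3]
    return P@R.from_euler('xyz',s['tool_rot'],degrees=True).as_matrix().T+np.array(s['tool_pos'])
def wlook(name=None):
    s=robot.sense(); d=cam('wrist')
    if name: save(d,name)
    return d['image'],wcloud(d,s),s
def sel(P,x0,x1,y0,y1,z0,z1):
    Q=P.reshape(-1,3); return Q[(Q[:,0]>x0)&(Q[:,0]<x1)&(Q[:,1]>y0)&(Q[:,1]<y1)&(Q[:,2]>z0)&(Q[:,2]<z1)]
def rect(Q): return cv2.minAreaRect((Q[:,:2]*1000).astype(np.float32))
E
python3 - <<'E'
from h import *
im,P,s=wlook(); np.save('pics/w.npy',P)
for n,A in [('scene',np.load('pics/scene0.npy')),('side',np.load('pics/side0.npy')),('w',P)]:
    px={'scene':[(190,287),(267,218),(343,170),(208,190),(372,185)],'side':[(220,330),(268,232),(318,160),(190,220),(355,170)],'w':[(258,14),(331,28),(250,87),(323,95),(280,150),(220,162),(344,176),(195,336),(300,310),(290,350),(250,255)]}[n]
    print(n,[np.round(A[v,u],3).tolist() for u,v in px])
E
```

```text
scene [[0.533, 0.394, -0.001], [0.568, 0.111, 0.037], [0.572, -0.203, 0.04], [0.712, 0.212, 0.104], [0.488, -0.261, 0.001]]
side [[0.528, 0.395, 0.003], [0.57, 0.119, 0.037], [0.581, -0.199, 0.062], [0.72, 0.223, 0.094], [0.462, -0.185, 0.073]]
w [[0.555, 0.169, 0.064], [0.623, 0.156, 0.063], [0.547, 0.097, 0.064], [0.616, 0.09, 0.063], [0.575, 0.038, 0.071], [0.512, 0.021, 0.038], [0.644, 0.005, 0.035], [0.472, -0.182, 0.076], [0.601, -0.172, 0.03], [0.588, -0.215, 0.061], [0.537, -0.107, 0.0]]
```

```bash
python3 - <<'E'
from h import *
P=np.load('pics/w.npy'); S=np.load('pics/scene0.npy'); D=np.load('pics/side0.npy')
for n,A in [('w',P),('sc',S),('si',D)]:
    print(n,'die',rect(sel(A,.45,.70,-.02,.25,.031,.040)))
    q=sel(A,.45,.70,-.02,.25,.058,.068); q=q[:]
    m=np.zeros((300,300),np.uint8); ij=((q[:,:2]-[.45,-.04])*1000).astype(int); m[ij[:,1].clip(0,299),ij[:,0].clip(0,299)]=1
    k,l,stt,c=cv2.connectedComponentsWithStats(cv2.dilate(m,np.ones((5,5))))
    print([(np.round(c[i]+[450,-40],1).tolist(),stt[i,2:].tolist()) for i in range(1,k) if stt[i,4]>60])
    f=sel(A,.45,.70,-.02,.08,.067,.08); print('fin', len(f), rect(f) if len(f)>5 else 0)
    print('tray',rect(sel(A,.35,.68,.25,.55,.024,.033)) if n!='w' else '')
    print('vise bed/jaw',rect(sel(A,.40,.75,-.32,-.12,.054,.064)),rect(sel(A,.40,.75,-.32,-.12,.012,.05)))
    b=sel(A,.40,.50,-.26,-.12,.066,.1); print('handle',len(b),np.round(b.mean(0),3),rect(b) if len(b)>5 else'', b[:,2].max() if len(b) else '')
E
```

```text
w die ((583.1757202148438, 102.44630432128906), (209.947998046875, 151.2386932373047), 83.3217544555664)
[([575.6, 37.8], [46, 10, 255]), ([618.4, 90.4], [24, 24, 497]), ([544.8, 99.0], [25, 23, 481]), ([626.7, 161.5], [25, 24, 502]), ([553.5, 169.9], [24, 24, 498])]
fin 479 ((575.2920532226562, 33.384952545166016), (10.375776290893555, 44.05044937133789), 82.92791748046875)
tray 
vise bed/jaw ((587.4880981445312, -202.10043334960938), (89.92893981933594, 189.39588928222656), 80.38817596435547) ((590.313720703125, -204.54104614257812), (103.72167205810547, 198.5002899169922), 87.32955169677734)
handle 394 [ 0.476 -0.183  0.074] ((475.5555114746094, -184.82040405273438), (17.837982177734375, 47.30776596069336), 77.70195007324219) 0.07831969980123851
sc die ((582.74267578125, 102.394287109375), (211.7510986328125, 154.67095947265625), 83.42965698242188)
[([568.6, 37.5], [43, 13, 298]), ([616.5, 90.5], [22, 23, 387]), ([543.7, 99.0], [24, 22, 413]), ([625.1, 162.6], [22, 21, 379]), ([551.5, 170.3], [24, 25, 413])]
fin 40 ((572.503662109375, 34.85039520263672), (9.983292579650879, 43.710
[... 662 characters left out ...]
 [26, 26, 418]), ([544.1, 99.3], [24, 26, 433]), ([625.1, 162.4], [23, 24, 419]), ([551.1, 171.0], [23, 24, 446])]
fin 59 ((573.3131713867188, 34.13755416870117), (12.312735557556152, 42.32835006713867), 84.1851577758789)
tray ((520.7130737304688, 397.91497802734375), (209.14471435546875, 150.8308868408203), 79.67230224609375)
vise bed/jaw ((619.895751953125, -214.1084747314453), (91.14429473876953, 259.6086730957031), 89.5352554321289) ((618.8143920898438, -205.5855712890625), (107.36614227294922, 262.00506591796875), 88.68387603759766)
handle 94 [ 0.468 -0.183  0.074] ((468.4198303222656, -184.22264099121094), (15.908035278320312, 53.618526458740234), 87.55269622802734) 0.07937962242059658
```

>>> carry_out --steps '[[[-30, -15, 8, -8, 0], [-60, -30, 16, -16, -0.2], [-90, -45, 24, -24, -0.2], [-120, -60, 32, -32, -0.2], [-150, -80, 40, -40, -0.2], [-180, -100, 50, -48, -0.2], [-180, -100, 55, -56, -0.2], [-180, -100, 55, -64, -0.2]]]' --squeeze 40

```text
time_s: 1.0
tool_pos: [0.4731, -0.1806, 0.1998]
tool_rot: [-180.0, -0.2, 154.2]
ft_force: [-0.3, 0.9, 0.1]
gripper_width: 0.0342
```

```bash
python3 - <<'E'
from h import *
st(); im,P,s=wlook('w1.png'); np.save('pics/w1.npy',P)
print('jaw tops',rect(sel(P,.50,.75,-.32,-.12,.054,.064)))
for z0,z1 in [(.054,.064),(.034,.045)]:
    q=sel(P,.40,.75,-.32,-.12,z0,z1); 
    c,sn=np.cos(np.radians(-9.6)),np.sin(np.radians(-9.6))
    a=(q[:,:2]-[.59,-.203])@np.array([[c,-sn],[sn,c]]); h,e=np.histogram(a[:,0]*1000,np.arange(-160,130,5)); print([(int(b),int(k)) for b,k in zip(e,h) if k])
b=sel(P,.40,.52,-.26,-.12,.052,.1); print('handle',rect(b),b[:,2].max())
E
```

```text
1.0 [ 0.4731 -0.1806  0.1998] [-179.99   -0.19  154.18] [-0.3  0.9  0.1] 0.0342
jaw tops ((573.7989501953125, -223.5712432861328), (60.47126770019531, 156.2152099609375), 76.35029602050781)
[(-105, 17), (-100, 107), (-95, 70), (-90, 213), (-85, 138), (-80, 9), (-75, 2), (-70, 9), (-65, 60), (-60, 55), (-55, 60), (-50, 59), (-45, 54), (-40, 31), (-20, 1), (-15, 194), (-10, 302), (-5, 241), (0, 228), (5, 203), (10, 210), (15, 125), (20, 10), (55, 143), (60, 123), (65, 4)]
[(-100, 11), (-95, 3), (-90, 116), (-85, 158), (-80, 123), (-75, 72), (-70, 70), (-65, 87), (-60, 190), (-55, 280), (-50, 244), (-45, 249), (-40, 229), (-35, 224), (-30, 242), (-25, 254), (-20, 247), (-15, 260), (-10, 86), (30, 35), (35, 129), (40, 147), (45, 130), (50, 143), (55, 181), (60, 45)]
handle ((480.1633605957031, -208.18798828125), (59.509071350097656, 76.8863525390625), 88.72430419921875) 0.07885455727235156
```

View pics/w1.png

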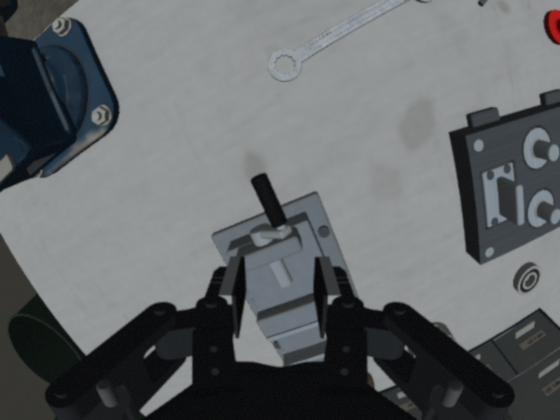

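```bash
python3 - <<'E'
from h import *
for f in ['w','w1']:
    P=np.load(f'pics/{f}.npy')
    im=cv2.imread('pics/w1.png' if f=='w1' else 'pics/wrist0.png')
    Q=P.reshape(-1,3); g=im.reshape(-1,3).max(1)
    # handle: dark, z>.055
    k=(g<60)&(Q[:,2]>.055)&(Q[:,2]<.09)&(Q[:,0]>.42)&(Q[:,0]<.52)&(Q[:,1]>-.24)&(Q[:,1]<-.13)
    h=Q[k]; print(f,'handle',len(h),rect(h),h[:,2].max())
    vx,vy,x0,y0=cv2.fitLine((h[:,:2]*1000).astype(np.float32),cv2.DIST_HUBER,0,.01,.01).ravel(); print('line yaw',np.degrees(np.arctan(vy/vx)),x0,y0)
    c,sn=np.cos(np.radians(-9.6)),np.sin(np.radians(-9.6)); A=np.array([[c,-sn],[sn,c]])
    a=(Q[:,:2]-[.59,-.203])@A*1000; top=(Q[:,2]>.056)&(Q[:,2]<.064)
    for nm,lo,hi,fn in [('sl face',-25,35,np.max),('fx back',40,90,np.max),('fx face',40,90,np.min)]:
        m=top&(a[:,0]>lo)&(a[:,0]<hi)&(abs(a[:,1])<38)
        if m.sum()<50: continue
        b=(a[m,1]//4).astype(int); e=np.array([(v*4+2,fn(a[m,0][b==v])) for v in np.unique(b)]); p=np.polyfit(e[:,0],e[:,1],1); print(nm,p,np.abs(np.polyval(p,e[:,0])-e[:,1]).max())
    m=top&(a[:,0]>-20)&(a[:,0]<75)&(abs(a[:,1])<60); print('lateral',np.percentile(a[m,1],[0.5,99.5]), 'bed edges', )
    m=(Q[:,2]>.004)&(Q[:,2]<.064)&(a[:,0]>-115)&(a[:,0]<115)&(abs(a[:,1])<75); print('base',rect(np.c_[a[m]/1000]))
E
```

```text
w handle 309 ((492.8211364746094, -187.25946044921875), (37.484519958496094, 76.92192840576172), 61.909423828125) 0.07831969980123851
line yaw 1.6157951 478.71973 -181.36513
sl face [-0.10299058 14.82224124] 3.9516188425154226
fx back [-0.0901075  87.05759122] 1.4694504200852236
fx face [-0.15789126 56.67873375] 3.856341569484883
lateral [-41.68063871  43.34763314] bed edges
base ((1.2368621826171875, -3.0628509521484375), (202.37161254882812, 113.48108673095703), 8.736014366149902)
w1 handle 1047 ((473.5144348144531, -201.8479766845703), (58.165279388427734, 68.43531036376953), 79.66002655029297) 0.07881456017272238
line yaw -12.212449 464.7035 -185.54784
sl face [-0.10788115 15.85494898] 0.9472273710155577
fx back [4.08075206e-02 6.36234366e+01] 4.946980115685406
fx face [-0.12444728 55.4981261 ] 0.5033611000100322
lateral [-52.73078186   6.29433927] bed edges
base ((-4.351509094238281, -10.027412414550781), (192.28341674804688, 119.8804702758789), 6.186452865600586)
```

```bash
python3 - <<'E'
from h import *
Y=-3.6
for f in ['w','w1']:
    P=np.load(f'pics/{f}.npy')
    im=cv2.imread('pics/w1.png' if f=='w1' else 'pics/wrist0.png')
    Q=P.reshape(-1,3); g=im.reshape(-1,3).max(1)
    c,sn=np.cos(np.radians(Y)),np.sin(np.radians(Y)); A=np.array([[c,-sn],[sn,c]])
    a=(Q[:,:2]-[.59,-.203])@A*1000; z=Q[:,2]; top=(z>.056)&(z<.064)
    for nm,lo,hi,fn in [('sl face',-25,35,np.max),('fx back',40,100,np.max),('fx face',40,100,np.min)]:
        m=top&(a[:,0]>lo)&(a[:,0]<hi)&(abs(a[:,1])<38)
        if m.sum()<50: continue
        b=(a[m,1]//4).astype(int); e=np.array([(v*4+2,fn(a[m,0][b==v])) for v in np.unique(b)]); p=np.polyfit(e[:,0],e[:,1],1); print(f,nm,p,np.abs(np.polyval(p,e[:,0])-e[:,1]).max())
    m=top&(a[:,0]>-20)&(a[:,0]<85)&(abs(a[:,1])<60); print('lateral',np.percentile(a[m,1],[0.5,99.5]))
    m=(z>.004)&(z<.064)&(a[:,0]>-125)&(a[:,0]<115)&(abs(a[:,1])<75); print('base',np.percentile(a[m],[.3,99.7],0),rect(a[m]/1000))
    k=(g<60)&(z>.055)&(z<.09)&(a[:,0]<-109)&(a[:,0]>-160)&(abs(a[:,1])<60); h=a[k]; print('handle',len(h),np.percentile(h,[1,50,99],0),z[k].max())
    vx,vy,x0,y0=cv2.fitLine(h.astype(np.float32),cv2.DIST_HUBER,0,.01,.01).ravel(); print(vy/vx,x0,y0)
E
```

```text
w sl face [-9.40655284e-03  1.49241264e+01] 0.8066282080540681
w fx back [-2.42992174e-02  8.68290770e+01] 1.5636607429989482
w fx face [4.40724446e-04 5.63874121e+01] 7.320756847012717
lateral [-48.8421671   36.46683633]
base [[-97.80379634 -50.77144573]
 [ 97.71393276  51.61444629]] ((0.988555908203125, -6.884014129638672), (202.02699279785156, 119.09159851074219), 2.0737946033477783)
handle 211 [[-138.2246754     7.32339973]
 [-123.75630578   13.96269598]
 [-109.70890997   17.19654665]] 0.07831969980123851
0.05300582 -123.60564 13.958168
w1 sl face [-0.28388157  9.00336629] 16.13100444371043
w1 fx back [ 0.10957243 63.02701939] 6.725055473360442
w1 fx face [-7.52004792e-03  5.53972600e+01] 0.5732699414827707
lateral [-52.2979881    7.60792384]
base [[-100.9876493   -69.42250051]
 [  77.22821025   49.30147673]] ((-5.739097595214844, -10.047149658203125), (191.56317138671875, 120.67897033691406), 0.9127969741821289)
handle 809 [[-148.37609179    3.51880925]
 [-129.19021951   10.41303811]
 [-109.5065502    16.28716702]] 0.07881456017272238
0.028460052 -129.45355 10.450431
```

```bash
cat >> h.py <<'E'
VO=np.array([.5903,-.2095]); VY=-3.1
def go(x,y,z,yaw=None):
    "print shift/turn (tool axes) from current pose to world TCP target"
    s=robot.sense(); M=R.from_euler('xyz',s['tool_rot'],degrees=True).as_matrix()
    d=M.T@(np.array([x,y,z])-s['tool_pos'])*1000; t=0 if yaw is None else -((yaw-s['tool_rot'][2]+180)%360-180)
    print(np.round(d,1),round(t,1)); return d,t
def v2w(x,y,z=0):
    a=np.radians(VY); return [*(VO+np.array([[np.cos(a),-np.sin(a)],[np.sin(a),np.cos(a)]])@[x/1e3,y/1e3]),z/1e3]
E
python3 -c "
from h import *
go(.4636,-.183,.0855,176.9)"
```

```text
[  7.6  -6.7 114.7] -22.5
```

>>> carry_out --steps '[[[3, -3, 20, -8, -0.2], [7, -6, 40, -16, -0.2], [7.6, -6.7, 65, -22.5, -0.2], [7.6, -6.7, 90, -22.5, -0.2], [7.6, -6.7, 108, -22.5, -0.2], [7.6, -6.7, 114.7, -22.5, -0.2], [7.6, -6.7, 114.7, -22.5, -0.7], [7.6, -6.7, 114.7, -22.5, -0.7]]]' --squeeze 30

```text
time_s: 1.85
tool_pos: [0.4632, -0.1838, 0.0859]
tool_rot: [-179.9, -0.2, 176.9]
ft_force: [-1.4, -3.9, -4.8]
gripper_width: 0.0134
```

```bash
python3 - <<'E'
from h import *
st(); d=cam('side'); save(d,'s2.png'); cv2.imwrite('pics/s2c.png',cv2.resize(cv2.imread('pics/s2.png')[90:230,240:420],None,fx=3,fy=3))
E
```

```text
1.85 [ 0.4632 -0.1838  0.0859] [-179.92   -0.23  176.88] [-1.4 -3.9 -4.8] 0.0134
```

View pics/s2c.png

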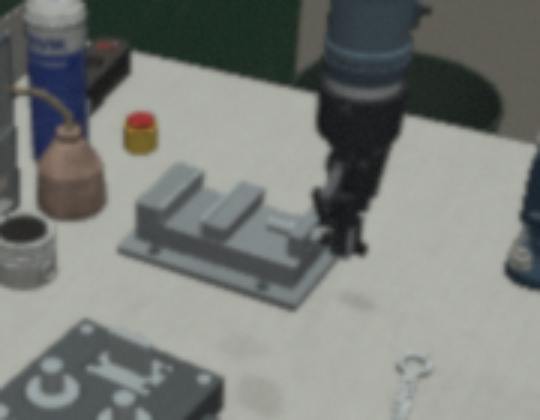

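>>> carry_out --steps '[[[0, 7, 9.4, 0, -0.75], [0, 9.9, 20.7, 0, -0.75], [0, 8.2, 32.3, 0, -0.75], [0, 2.2, 42.4, 0, -0.75], [0, -7.2, 49.4, 0, -0.75], [0, -18.5, 52.3, 0, -0.75], [0, -30.1, 50.6, 0, -0.75], [0, -40.2, 44.6, 0, -0.75]]]' --squeeze 30

```text
time_s: 2.7
tool_pos: [0.461, -0.2233, 0.0419]
tool_rot: [179.9, -0.2, 176.9]
ft_force: [2.9, 1.3, -6.5]
gripper_width: 0.0127
```

>>> carry_out --steps '[[[0, -7, -9.4, 0, -0.75], [0, -9.9, -20.7, 0, -0.75], [0, -8.2, -32.3, 0, -0.75], [0, -2.2, -42.4, 0, -0.75], [0, 7.2, -49.4, 0, -0.75], [0, 18.5, -52.3, 0, -0.75], [0, 30.1, -50.6, 0, -0.75], [0, 40.2, -44.6, 0, -0.75]]]'

```text
time_s: 3.5
tool_pos: [0.4632, -0.1853, 0.0882]
tool_rot: [-179.7, -0.2, 176.8]
ft_force: [-3.1, -9.8, -6.4]
gripper_width: 0.0122
```

>>> carry_out --steps '[[[0, 7, 9.4, 0, -0.75], [0, 9.9, 20.7, 0, -0.75], [0, 8.2, 32.3, 0, -0.75], [0, 2.2, 42.4, 0, -0.75], [0, -7.2, 49.4, 0, -0.75], [0, -18.5, 52.3, 0, -0.75], [0, -30.1, 50.6, 0, -0.75], [0, -40.2, 44.6, 0, -0.75]]]'

```text
time_s: 4.3
tool_pos: [0.4609, -0.2259, 0.0437]
tool_rot: [-179.8, -0.1, 176.8]
ft_force: [1.7, 2.4, -4.4]
gripper_width: 0.0125
```

>>> carry_out --steps '[[[0, 0, 0, 0, -0.3], [0, 0, 0, 0, -0.3], [0, 0, -25, 0, -0.3], [0, 0, -60, 0, -0.3], [0, 0, -100, 0, -0.3], [-10, 10, -150, 0, -0.3], [-40, 30, -200, 0, -0.3], [-40, 30, -200, 0, -0.3]]]'

```text
time_s: 5.1
tool_pos: [0.5071, -0.1976, 0.2495]
tool_rot: [-179.5, 0.4, 176.9]
ft_force: [0.5, -1.0, -0.0]
gripper_width: 0.0302
```

```bash
cat >> h.py <<'E'
def vise(P):
    Q=P.reshape(-1,3); c,sn=np.cos(np.radians(VY)),np.sin(np.radians(VY)); A=np.array([[c,-sn],[sn,c]])
    a=(Q[:,:2]-VO)@A*1000; top=(Q[:,2]>.056)&(Q[:,2]<.064)
    for nm,lo,hi,fn in [('sl face',-60,40,np.max),('fx face',42,90,np.min)]:
        m=top&(a[:,0]>lo)&(a[:,0]<hi)&(abs(a[:,1])<38)
        if m.sum()<50: continue
        b=(a[m,1]//4).astype(int); e=np.array([(v*4+2,fn(a[m,0][b==v])) for v in np.unique(b)]); p=np.polyfit(e[:,0],e[:,1],1); print(nm,p,np.abs(np.polyval(p,e[:,0])-e[:,1]).max())
    m=top&(a[:,0]>-30)&(a[:,0]<85)&(abs(a[:,1])<60); print('lateral',np.percentile(a[m,1],[0.5,99.5]))
    return a
E
python3 - <<'E'
from h import *
st(); im,P,s=wlook('w3.png'); np.save('pics/w3.npy',P); a=vise(P)
go(.5753,.0334,.13,173.4)
E
```

```text
5.1 [ 0.5071 -0.1976  0.2495] [-179.54    0.43  176.91] [ 0.5 -1.  -0. ] 0.0302
sl face [ 0.03187965 -3.19569296] 2.147810537811478
fx face [-0.08279142 55.72399528] 15.156630252851379
lateral [-46.77365298  40.75588218]
[-54.6 235.  117.8] 3.5
```

View pics/w3.png

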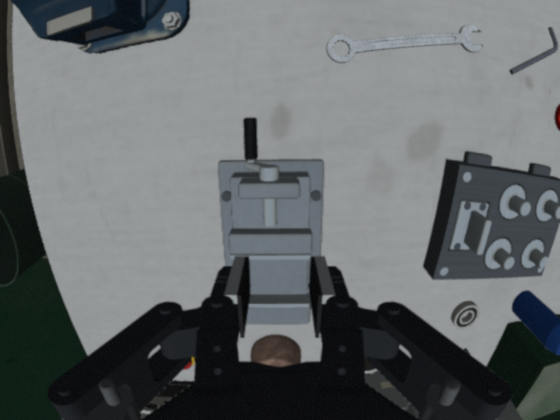

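>>> carry_out --steps '[[[-10, 45, 0, 0.5, -0.3], [-20, 90, 10, 1, -0.3], [-30, 135, 30, 1.5, -0.3], [-42, 180, 50, 2, -0.3], [-54, 220, 80, 3, -0.3], [-54.6, 235, 105, 3.5, -0.3], [-54.6, 235, 117.8, 3.5, -0.3], [-54.6, 235, 117.8, 3.5, -0.3]]]'

```text
time_s: 5.95
tool_pos: [0.5728, 0.0333, 0.1273]
tool_rot: [-179.5, 0.1, 173.5]
ft_force: [-1.4, 0.2, 0.3]
gripper_width: 0.0302
```

```bash
python3 - <<'E'
from h import *
st(); im,P,s=wlook(); 
f=sel(P,.53,.63,-.0,.08,.067,.08); print('fin', len(f), rect(f))
go(.5753,.0334,.069,173.4)
E
```

```text
5.95 [0.5728 0.0333 0.1273] [-1.7951e+02  1.4000e-01  1.7349e+02] [-1.4  0.2  0.3] 0.0302
fin 1118 ((574.2568969726562, 33.93594741821289), (9.889534950256348, 43.812721252441406), 83.07891845703125)
[-0.9  1.4 60.1] 0.0
```

>>> carry_out --steps '[[[-1.2, 1, 20, 0, -0.3], [-1.2, 1, 40, 0, -0.3], [-1.2, 1, 55, 0, -0.3], [-1.2, 1, 59, 0, -0.3], [-1.2, 1, 59, 0, -0.9], [-1.2, 1, 59, 0, -0.9], [-1.2, 1, 59, 0, -0.9], [-1.2, 1, 59, 0, -0.9]]]' --squeeze 70

```text
time_s: 6.8
tool_pos: [0.5767, 0.0324, 0.0716]
tool_rot: [-179.5, 0.5, 173.4]
ft_force: [-0.5, -1.0, 5.4]
gripper_width: 0.0084
```

>>> carry_out --steps '[[[0, 0, -3, 0, -1], [0, 0, -8, 0, -1], [0, 0, -16, 0, -1], [0, 0, -26, 0, -1], [0, 0, -45, 0, -1], [0, 0, -70, 0, -1], [0, 0, -90, 0, -1], [0, 0, -90, 0, -1]]]'

```text
time_s: 7.6
tool_pos: [0.5785, 0.0333, 0.1654]
tool_rot: [-179.5, 0.8, 173.4]
ft_force: [0.7, 0.1, -2.0]
gripper_width: 0.009
```

```bash
python3 - <<'E'
from h import *
st(); im,P,s=wlook('w4.png'); S=cloud(cam('side'))
for A in (P,S):
    q=sel(A,.53,.63,-.01,.08,.085,.21); print(len(q),np.round(np.percentile(q,[1,50,99],0),3).tolist() if len(q) else '')
p=v2w(28,0); print(p); go(p[0],p[1],.165,VY+90-6.6+6.6)
E
```

```text
7.6 [0.5785 0.0333 0.1654] [-179.51    0.84  173.41] [ 0.7  0.1 -2. ] 0.009
21369 [[0.545, -0.007, 0.124], [0.568, 0.035, 0.187], [0.592, 0.076, 0.21]]
722 [[0.543, -0.004, 0.117], [0.568, 0.043, 0.152], [0.606, 0.076, 0.209]]
[np.float64(0.618259026769134), np.float64(-0.2110142067635737), 0.0]
[ -69.7 -238.    -0.3] 86.5
```

View pics/w4.png

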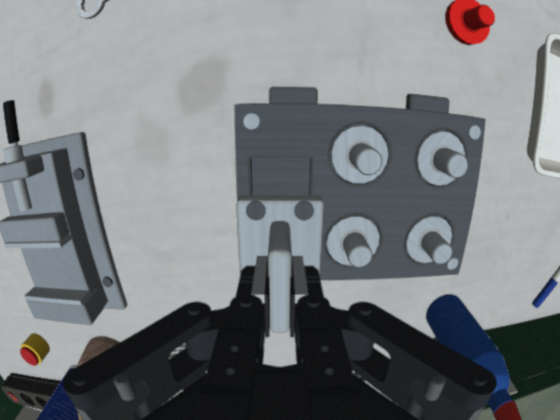

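>>> carry_out --steps '[[[-9, -30, -5, 8, -1], [-18, -60, -5, 16, -1], [-27, -90, -5, 24, -1], [-36, -120, -5, 32, -1], [-45, -150, -5, 40, -1], [-54, -180, -5, 48, -1], [-62, -210, -5, 56, -1], [-68, -230, -5, 64, -1]]]' --squeeze 90

```text
time_s: 8.5
tool_pos: [0.6166, -0.2047, 0.1675]
tool_rot: [179.9, 0.6, 109.0]
ft_force: [1.0, 0.7, -3.0]
gripper_width: 0.0083
```

```bash
python3 - <<'E'
from h import *
st(); p=v2w(28,-3); go(p[0],p[1],.120,VY+90)
E
```

```text
8.5 [ 0.6166 -0.2047  0.1675] [179.89   0.6  108.98] [ 1.   0.7 -3. ] 0.0083
[-8.8 -1.7 47.6] 22.1
```

>>> carry_out --steps '[[[-4, -1, 10, 8, -1], [-8.8, -1.7, 20, 16, -1], [-8.8, -1.7, 35, 22, -1], [-8.8, -1.7, 47, 22, -1], [-8.8, -1.7, 47, 22, -1], [-8.8, -1.7, 47, 22, -1], [-8.8, -1.7, 47, 22, -1], [-8.8, -1.7, 47, 22, -1]]]'

```text
time_s: 9.3
tool_pos: [0.6187, -0.2141, 0.1215]
tool_rot: [179.6, 0.6, 87.0]
ft_force: [-0.1, 0.2, -2.7]
gripper_width: 0.0083
```

```bash
python3 - <<'E'
from h import *
s=st(); im,P,s=wlook('w5.png'); a=vise(P); z=P.reshape(-1,3)[:,2]
# bracket base top z ~ .084
m=(z>.078)&(z<.092)&(abs(a[:,1])<60)&(a[:,0]>-20)&(a[:,0]<75); print(m.sum(),np.percentile(a[m],[1,50,99],0),np.percentile(z[m],[5,50,95]),rect(a[m]/1000))
S=cloud(cam('scene')); Q=S.reshape(-1,3); b=(S.reshape(-1,3)[:,:2]-VO)
E
```

```text
9.3 [ 0.6187 -0.2141  0.1215] [179.58   0.55  87.03] [-0.1  0.2 -2.7] 0.0083
sl face [-0.01046795 -2.99846122] 0.37387201223506716
fx face [-1.81324463e-02  5.51643984e+01] 1.296712278573139
lateral [-46.09351352  41.5865516 ]
4740 [[ 7.48914786 -6.20073431]
 [28.79223574 18.73403611]
 [50.54889426 30.99350228]] [0.08311184 0.08553569 0.08682708] ((29.076152801513672, 8.689482688903809), (45.54997253417969, 44.29253005981445), 89.58574676513672)
```

View pics/w5.png

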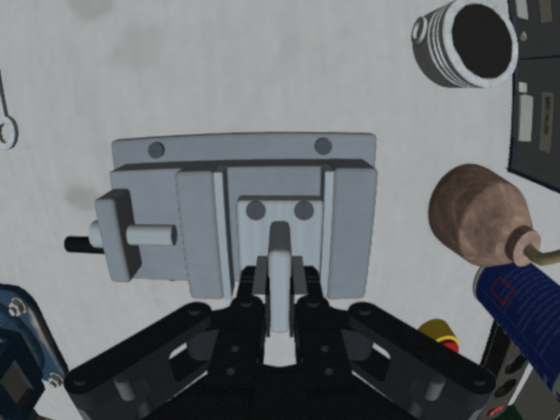

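>>> carry_out --steps '[[[-1, 0, 8, 0, -1], [-1, 0, 16, 0, -1], [-1, 0, 22, 0, -1], [-1, 0, 27, 0, -1], [-1, 0, 30, 0, -1], [-1, 0, 32, 0, -1], [-1, 0, 33, 0, -1], [-1, 0, 33.5, 0, -1]]]'

```text
time_s: 10.2
tool_pos: [0.6189, -0.2155, 0.0879]
tool_rot: [179.6, 0.6, 87.0]
ft_force: [0.3, -0.4, -1.7]
gripper_width: 0.0085
```

```bash
python3 - <<'E'
from h import *
s=st(); im,P,s=wlook(); a=vise(P); z=P.reshape(-1,3)[:,2]
m=(z>.046)&(z<.056)&(abs(a[:,1])<60)&(a[:,0]>2)&(a[:,0]<53); print(m.sum(),np.percentile(a[m],[1,50,99],0),np.percentile(z[m],[5,50,95]))
E
```

```text
10.2 [ 0.6189 -0.2155  0.0879] [179.59   0.55  87.01] [ 0.3 -0.4 -1.7] 0.0085
sl face [ 0.05996839 -1.19886118] 34.346626920502324
fx face [-0.06033461 55.69203243] 8.501471284847064
lateral [-29.98329585  41.68779277]
4633 [[ 7.67765783 -7.58951877]
 [29.02837449 16.88927112]
 [50.77272568 29.56254283]] [0.04989485 0.05199721 0.05316559]
```

>>> carry_out --steps '[[[0, 0, 1, 0, -1], [0, 0, 1, 0, -1], [0, 0, 1, 0, -0.55], [0, 0, 1, 0, -0.55], [0, 0, 1, 0, -0.55], [0, 0, -20, 0, -0.55], [0, 0, -50, 0, -0.55], [0, 0, -100, 0, -0.4]]]'

```text
time_s: 11.05
tool_pos: [0.616, -0.2136, 0.1854]
tool_rot: [180.0, 0.4, 87.0]
ft_force: [1.4, -1.4, -0.2]
gripper_width: 0.0255
```

```bash
python3 - <<'E'
from h import *
s=st(); im,P,s=wlook(); a=vise(P); z=P.reshape(-1,3)[:,2]
m=(z>.046)&(z<.055)&(abs(a[:,1])<60)&(a[:,0]>2)&(a[:,0]<53); print(m.sum(),np.percentile(a[m],[1,50,99],0),np.percentile(z[m],[5,50,95]))
m=(z>.080)&(z<.095)&(abs(a[:,1])<60)&(a[:,0]>2)&(a[:,0]<53); print('fin',m.sum(),rect(a[m]/1000),np.median(z[m]))
# handle
k=(im.reshape(-1,3).max(1)<60)&(z>.015)&(z<.06)&(a[:,0]<-112)&(a[:,0]>-160)&(abs(a[:,1])<50); print('handle',k.sum(),np.percentile(a[k],[1,50,99],0),np.percentile(z[k],99))
p=v2w(-128,-22); print(p); go(p[0],p[1],.11,176.9)
E
```

```text
11.05 [ 0.616  -0.2136  0.1854] [179.96   0.4   87.01] [ 1.4 -1.4 -0.2] 0.0255
sl face [ 0.05373894 -1.15082119] 34.76579935800968
fx face [-1.46300997e-02  5.54464984e+01] 0.8402000782406205
lateral [-45.76411939  41.36297855]
3244 [[  8.41216965 -33.71416739]
 [ 27.58383763   2.44489842]
 [ 51.44169644  29.46102095]] [0.05035563 0.0516929  0.05295114]
fin 810 ((30.06991195678711, -2.189483642578125), (9.557695388793945, 43.66924285888672), 0.04399515688419342) 0.0871761141750674
handle 342 [[-145.81896699  -28.43340764]
 [-129.28889864  -22.54383639]
 [-112.43343273  -18.12812223]] 0.03506054672367401
[np.float64(0.4612975723125799), np.float64(-0.2245457186851254), 0.0]
[ -16.2 -159.9   85.1] -89.9
```

>>> carry_out --steps '[[[-2, -25, 0, -8, -0.3], [-4, -50, 0, -16, -0.3], [-6, -75, 0, -24, -0.3], [-8, -100, 0, -32, -0.3], [-10, -125, 10, -40, -0.3], [-13, -150, 20, -48, -0.3], [-16, -160, 40, -56, -0.3], [-16, -160, 40, -64, -0.3]]]'

```text
time_s: 11.9
tool_pos: [0.4575, -0.2228, 0.1528]
tool_rot: [-179.7, 0.9, 151.3]
ft_force: [0.1, 1.5, -0.3]
gripper_width: 0.0298
```

```bash
python3 - <<'E'
from h import *
st(); go(.4609,-.2255,.043,176.9)
E
```

```text
11.9 [ 0.4575 -0.2228  0.1528] [-179.73    0.89  151.27] [ 0.1  1.5 -0.3] 0.0298
[ -2.6  -0.2 109.8] -25.6
```

>>> carry_out --steps '[[[-2.6, -0.2, 20, -8, -0.3], [-2.6, -0.2, 40, -16, -0.3], [-2.6, -0.2, 50, -25.6, -0.3], [-2.6, -0.2, 65, -25.6, -0.3], [-2.6, -0.2, 85, -25.6, -0.3], [-2.6, -0.2, 100, -25.6, -0.3], [-2.6, -0.2, 109, -25.6, -0.3], [-2.6, -0.2, 109.8, -25.6, -0.3]]]'

```text
time_s: 12.7
tool_pos: [0.4602, -0.2251, 0.0421]
tool_rot: [-179.4, 0.6, 176.9]
ft_force: [-1.4, 0.6, -0.5]
gripper_width: 0.03
```

>>> carry_out --steps '[[[0, 0, 0, 0, -0.3], [0, 0, 0, 0, -0.75], [0, 0, 0, 0, -0.75], [0, 0, 0, 0, -0.75], [0, 0, 0, 0, -0.75], [0, 0, 0, 0, -0.75], [0, 0, 0, 0, -0.75], [0, 0, 0, 0, -0.75]]]' --squeeze 35

```text
time_s: 13.5
tool_pos: [0.4607, -0.2253, 0.0423]
tool_rot: [-179.4, 0.6, 176.9]
ft_force: [0.4, -1.4, 1.1]
gripper_width: 0.0126
```

>>> carry_out --steps '[[[0, 10.1, 6, 0, -0.75], [0, 21.7, 7.7, 0, -0.75], [0, 33, 4.8, 0, -0.75], [0, 42.4, -2.2, 0, -0.75], [0, 48.4, -12.3, 0, -0.75], [0, 50.1, -23.9, 0, -0.75], [0, 47.2, -35.2, 0, -0.75], [0, 40.2, -44.6, 0, -0.75]]]'

```text
time_s: 14.3
tool_pos: [0.4626, -0.1844, 0.0862]
tool_rot: [-179.4, 0.7, 176.9]
ft_force: [3.9, -3.7, -10.7]
gripper_width: 0.0122
```

>>> carry_out --steps '[[[0, -10.1, -6, 0, -0.75], [0, -21.7, -7.7, 0, -0.75], [0, -33, -4.8, 0, -0.75], [0, -42.4, 2.2, 0, -0.75], [0, -48.4, 12.3, 0, -0.75], [0, -50.1, 23.9, 0, -0.75], [0, -47.2, 35.2, 0, -0.75], [0, -40.2, 44.6, 0, -0.75]]]'

```text
time_s: 15.1
tool_pos: [0.4609, -0.225, 0.0414]
tool_rot: [-179.5, 0.7, 176.9]
ft_force: [-1.1, 2.6, 10.7]
gripper_width: 0.0127
```

```bash
python3 - <<'E'
from h import *
s=st(); im,P,s=wlook(); S=cloud(cam('side'))
for A in (P,S):
    a=vise(A); z=A.reshape(-1,3)[:,2]
    m=(z>.080)&(z<.095)&(abs(a[:,1])<40)&(a[:,0]>2)&(a[:,0]<53); print('fin',m.sum(),rect(a[m]/1000) if m.sum() else '')
E
```

```text
15.1 [ 0.4609 -0.225   0.0414] [-179.46    0.68  176.86] [-1.1  2.6 10.7] 0.0127Traceback (most recent call last):
  File "<stdin>", line 4, in <module>
  File "h.py", line 43, in vise
    m=top&(a[:,0]>-30)&(a[:,0]<85)&(abs(a[:,1])<60); print('lateral',np.percentile(a[m,1],[0.5,99.5]))
                                                                     ~~~~~~~~~~~~~^^^^^^^^^^^^^^^^^^^
    return _quantile_unchecked(
        a, q, axis, out, overwrite_input, method, keepdims, weights)
    return _ureduce(a,
                    func=_quantile_ureduce_func,
    ...<5 lines>...
                    overwrite_input=overwrite_input,
                    method=method)
    r = func(a, **kwargs)
    result = _quantile(arr,
                       quantiles=q,
    ...<2 lines>...
                       out=out,
                       weights=wgt)
    slices_having_nans = np.isnan(arr[-1, ...])
                                  ~~~^^^^^^^^^
IndexError: index -1 is out of bounds for axis 0 with size 0
```

>>> carry_out --steps '[[[0, 10.1, 6, 0, -0.8], [0, 21.7, 7.7, 0, -0.8], [0, 33, 4.8, 0, -0.8], [0, 42.4, -2.2, 0, -0.8], [0, 48.4, -12.3, 0, -0.8], [0, 50.1, -23.9, 0, -0.8], [0, 47.2, -35.2, 0, -0.8], [0, 47.2, -35.2, 0, -0.8]]]' --squeeze 90

```text
time_s: 16.0
tool_pos: [0.4629, -0.177, 0.0717]
tool_rot: [-179.4, 0.5, 176.9]
ft_force: [13.9, -14.2, -45.6]
gripper_width: 0.0106
```

>>> carry_out --steps '[[[0, 0, 0, 0, -0.3], [0, 0, 0, 0, -0.3], [0, 0, 0, 0, -0.3], [0, 0, -35, 0, -0.3], [0, 0, -75, 0, -0.3], [0, 0, -120, 0, -0.3], [-30, 0, -150, 0, -0.3], [-30, 0, -150, 0, -0.3]]]'

```text
time_s: 16.8
tool_pos: [0.4972, -0.1784, 0.2283]
tool_rot: [-179.1, 1.3, 177.0]
ft_force: [-0.2, -0.7, -0.3]
gripper_width: 0.0299
```

```bash
python3 - <<'E'
from h import *
s=st(); im,P,s=wlook('w6.png'); a=vise(P); z=P.reshape(-1,3)[:,2]
m=(z>.080)&(z<.095)&(abs(a[:,1])<60)&(a[:,0]>2)&(a[:,0]<56); print('fin',m.sum(),rect(a[m]/1000),np.median(z[m]))
m=(z>.046)&(z<.055)&(abs(a[:,1])<35)&(a[:,0]>2)&(a[:,0]<55); print('base',m.sum(),np.percentile(a[m],[1,99],0))
k=(im.reshape(-1,3).max(1)<60)&(z>.015)&(z<.09)&(a[:,0]<-112)&(a[:,0]>-160)&(abs(a[:,1])<50); print('handle',k.sum(),np.percentile(a[k],[1,50,99],0),np.percentile(z[k],99.5))
E
```

```text
16.8 [ 0.4972 -0.1784  0.2283] [-179.15    1.29  177.01] [-0.2 -0.7 -0.3] 0.0299
sl face [0.49069154 7.67661248] 43.594554656188464
fx face [-0.44721004 65.7612202 ] 10.608252925920524
lateral [-46.06634943  41.70047281]
fin 315 ((32.66436767578125, 4.7972869873046875), (10.935422897338867, 28.568605422973633), 2.37390398979187) 0.08693905356612694
base 541 [[16.78432461 -7.05372321]
 [54.77798205 33.70351009]]
handle 475 [[-148.56937957    6.20020583]
 [-130.23994258   12.26004405]
 [-112.23850698   18.00886693]] 0.03348578143305819
```

View pics/w6.png

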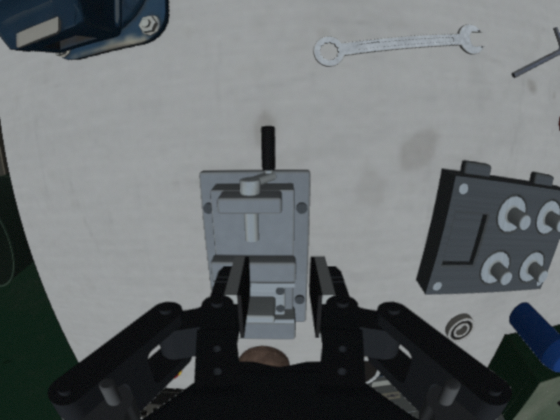

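```bash
python3 - <<'E'
from h import *
st(); p=v2w(-128,12.5); print(p); go(p[0],p[1],.033,176.9)
E
```

```text
16.85 [ 0.4945 -0.1775  0.2253] [-179.25    0.96  177.01] [-0.2 -0.9  0.4] 0.0301
[np.float64(0.4631632913605547), np.float64(-0.1900962035588711), 0.0]
[ 33.9 -11.7 192. ] 0.1
```

>>> carry_out --steps '[[[15, -6, 35, 0, -0.2], [30, -11, 70, 0, -0.2], [33.9, -11.7, 105, 0, -0.2], [33.9, -11.7, 135, 0, -0.2], [33.9, -11.7, 160, 0, -0.2], [33.9, -11.7, 180, 0, -0.2], [33.9, -11.7, 190, 0, -0.2], [33.9, -11.7, 192, 0, -0.2]]]'

```text
time_s: 17.65
tool_pos: [0.4609, -0.1888, 0.0312]
tool_rot: [-179.4, 0.7, 177.0]
ft_force: [0.4, -0.1, 0.6]
gripper_width: 0.0339
```

>>> carry_out --steps '[[[0, 0, 0, 0, -0.2], [0, 0, 0, 0, -0.9], [0, 0, 0, 0, -0.9], [0, 0, 0, 0, -0.9], [0, 0, 0, 0, -0.9], [0, 0, 0, 0, -0.9], [0, 0, 0, 0, -0.9], [0, 0, 0, 0, -0.9]]]' --squeeze 120

```text
time_s: 18.45
tool_pos: [0.4613, -0.19, 0.0322]
tool_rot: [-179.2, 0.8, 177.0]
ft_force: [-3.2, -4.3, 5.6]
gripper_width: 0.0104
```

```bash
python3 - <<'E'
from h import *
s=st(); 
p=np.array(s['tool_pos'][:2])-VO; a=np.radians(-VY); print(np.array([[np.cos(a),-np.sin(a)],[np.sin(a),np.cos(a)]])@p*1000)
E
```

```text
18.45 [ 0.4613 -0.19    0.0322] [-179.22    0.78  176.97] [-3.2 -4.3  5.6] 0.0104
[-129.83929933   12.45310385]
```

>>> carry_out --steps '[[[0, 2.7, -1.7, 0, -0.9], [0, 5.1, -3.7, 0, -0.9], [0, 7.3, -6, 0, -0.9], [0, 9.3, -8.4, 0, -0.9], [0, 11, -11, 0, -0.9], [0, 12.4, -13.8, 0, -0.9], [0, 13.5, -16.8, 0, -0.9], [0, 13.5, -16.8, 0, -0.9]]]'

```text
time_s: 19.25
tool_pos: [0.4616, -0.1788, 0.0471]
tool_rot: [-178.9, 0.7, 176.9]
ft_force: [4.3, -13.0, -23.7]
gripper_width: 0.0102
```

```bash
python3 - <<'E'
from h import *
s=st(); d=cam('side'); save(d,'s7.png'); S=cloud(d); g=d['image'].max(2)
cv2.imwrite('pics/s7c.png',cv2.resize(cv2.imread('pics/s7.png')[120:215,270:400],None,fx=5,fy=5,interpolation=2))
E
```

```text
19.25 [ 0.4616 -0.1788  0.0471] [-178.92    0.69  176.86] [  4.3 -13.  -23.7] 0.0102
```

View pics/s7c.png

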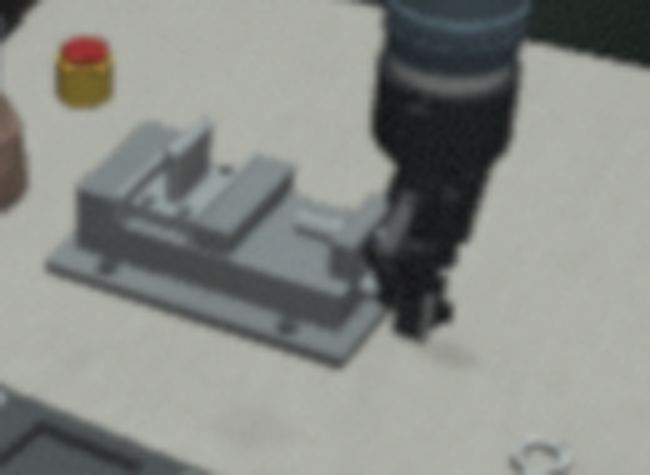

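>>> carry_out --steps '[[[0, 1.5, -4, 0, -0.9], [0, 2, -7, 0, -0.9], [0, 2.3, -10, 0, -0.9], [0, 2.2, -13, 0, -0.9], [0, 1.8, -16, 0, -0.9], [0, 1.3, -19, 0, -0.9], [0, 0.5, -22, 0, -0.9], [0, 0.5, -22, 0, -0.9]]]'

```text
time_s: 20.1
tool_pos: [0.4615, -0.1774, 0.0641]
tool_rot: [-179.1, 0.6, 176.9]
ft_force: [16.0, -9.0, -48.6]
gripper_width: 0.0101
```

```bash
python3 - <<'E'
from h import *
s=st(); im,P,s=wlook('w8.png'); z=P.reshape(-1,3)[:,2]
A=np.radians(VY); M=np.array([[np.cos(A),-np.sin(A)],[np.sin(A),np.cos(A)]]); a=(P.reshape(-1,3)[:,:2]-VO)@M*1000
m=(a[:,0]<-142)&(a[:,0]>-156)&(a[:,1]>0)&(a[:,1]<50)&(z>.01)&(z<.1)
print(m.sum()); 
for lo in range(10,100,5): 
    k=m&(z>lo/1e3)&(z<(lo+5)/1e3); 
    if k.sum(): print(lo,k.sum(),np.round(a[k].mean(0),1))
cv2.imwrite('pics/w8c.png',cv2.resize(cv2.imread('pics/w8.png')[200:420,180:380],None,fx=3,fy=2.7))
E
```

```text
20.1 [ 0.4615 -0.1774  0.0641] [-179.09    0.61  176.88] [ 16.   -9.  -48.6] 0.0101
2842
45 11 [-148.7   24.7]
50 135 [-148.7   24.7]
55 320 [-147.2   25.1]
60 295 [-145.6   24.6]
70 10 [-142.1   21.6]
75 93 [-142.4   26.2]
80 410 [-143.1   26.1]
85 574 [-142.7   25.5]
90 589 [-142.7   25.1]
95 405 [-142.8   24.6]
```

View pics/w8c.png

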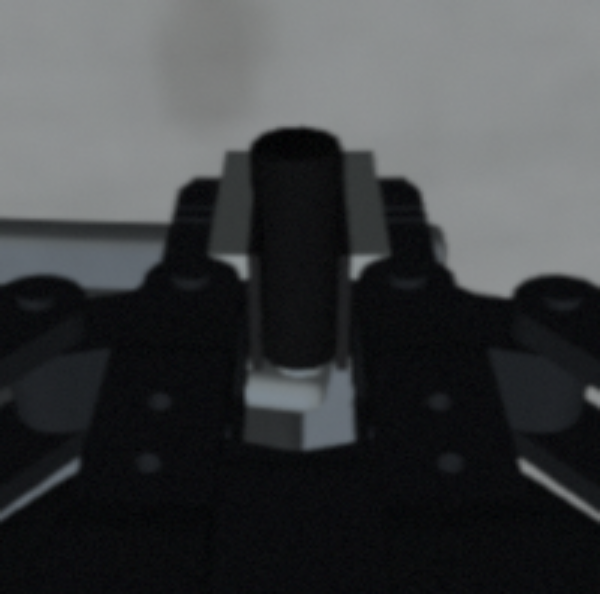

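>>> carry_out --steps '[[[0, 0, -6, 0, -0.9], [0, -1, -8, 0, -0.9], [0, -2, -10, 0, -0.9], [0, -3, -12, 0, -0.9], [0, -4, -14, 0, -0.9], [0, -6, -16, 0, -0.9], [0, -7, -17, 0, -0.9], [0, -7, -17, 0, -0.9]]]'

```text
time_s: 20.95
tool_pos: [0.4614, -0.1805, 0.0733]
tool_rot: [-179.7, 0.5, 177.0]
ft_force: [25.7, -4.0, -68.4]
gripper_width: 0.0101
```

```bash
python3 - <<'E'
from h import *
s=st(); im,P,s=wlook('w9.png'); z=P.reshape(-1,3)[:,2]
A=np.radians(VY); M=np.array([[np.cos(A),-np.sin(A)],[np.sin(A),np.cos(A)]]); a=(P.reshape(-1,3)[:,:2]-VO)@M*1000
m=(a[:,0]<-146)&(a[:,0]>-156)&(a[:,1]>0)&(a[:,1]<50)&(z>.01)&(z<.1)
for lo in range(30,80,5): 
    k=m&(z>lo/1e3)&(z<(lo+5)/1e3); 
    if k.sum(): print(lo,k.sum(),np.round(a[k].mean(0),1))
E
```

```text
20.95 [ 0.4614 -0.1805  0.0733] [-179.7     0.52  177.02] [ 25.7  -4.  -68.4] 0.0101
55 34 [-148.9   22.4]
60 160 [-148.8   22. ]
65 272 [-148.    22.1]
70 22 [-147.2   22.2]
```

>>> carry_out --steps '[[[0, -3, -8, 0, -0.9], [0, -4, -9, 0, -0.9], [0, -5, -10, 0, -0.9], [0, -6, -11, 0, -0.9], [0, -7, -12, 0, -0.9], [0, -7.5, -12.5, 0, -0.9], [0, -8, -13, 0, -0.9], [0, -8, -13, 0, -0.9]]]'

```text
time_s: 21.8
tool_pos: [0.4613, -0.1828, 0.0769]
tool_rot: [179.4, 0.4, 177.2]
ft_force: [30.4, 0.4, -77.9]
gripper_width: 0.01
```

>>> carry_out --steps '[[[0, 0, 0, 0, -0.9], [0, 0, 0, 0, -0.3], [0, 0, 0, 0, -0.3], [0, 0, 0, 0, -0.3], [0, 0, -30, 0, -0.3], [0, 0, -65, 0, -0.3], [0, 0, -105, 0, -0.3], [-30, 0, -150, 0, -0.3]]]'

```text
time_s: 22.6
tool_pos: [0.4851, -0.1848, 0.2264]
tool_rot: [179.4, 0.3, 177.1]
ft_force: [1.7, -1.4, -0.1]
gripper_width: 0.0298
```

```bash
python3 - <<'E'
from h import *
s=st(); im,P,s=wlook('w10.png'); a=vise(P); z=P.reshape(-1,3)[:,2]
m=(z>.080)&(z<.095)&(abs(a[:,1])<60)&(a[:,0]>2)&(a[:,0]<56); print('fin',m.sum(),rect(a[m]/1000),np.median(z[m]))
k=(im.reshape(-1,3).max(1)<60)&(z>.015)&(z<.09)&(a[:,0]<-112)&(a[:,0]>-160)&(abs(a[:,1])<50); print('handle',k.sum(),np.percentile(a[k],[1,50,99],0),np.percentile(z[k],[50,99.5]))
go(.5448,.0985,.12,173.4)
E
```

```text
22.6 [ 0.4851 -0.1848  0.2264] [179.4    0.35 177.12] [ 1.7 -1.4 -0.1] 0.0298
sl face [-0.44625521 28.16025564] 10.673976698433673
fx face [-0.17768606 61.09410258] 2.823679210896536
lateral [-44.80162357  41.76277425]
fin 345 ((32.012569427490234, 2.4543533325195312), (10.518434524536133, 32.81616973876953), 0.8483207821846008) 0.0871973982732541
handle 482 [[-148.40331831    6.00058335]
 [-130.6406882    12.02116964]
 [-112.59262606   17.88232729]] [0.03062933 0.03304019]
[-33.  288.1 117.1] 3.8
```

The wrist view now measures the handle back at its contact angle (y 12, z 0.027): it sprang back on a quick release. I'll re-tighten and let the load off slowly to see where it holds.

```bash
python3 - <<'E'
from h import *
st(); p=v2w(-128,12.2); go(p[0],p[1],.033,176.9)
E
```

```text
22.65 [ 0.4949 -0.188   0.2351] [179.77   1.42 177.21] [ 6.9 -2.3  4.6] 0.0299
[ 36.6  -4.8 201.3] 0.3
```

View pics/w10.png

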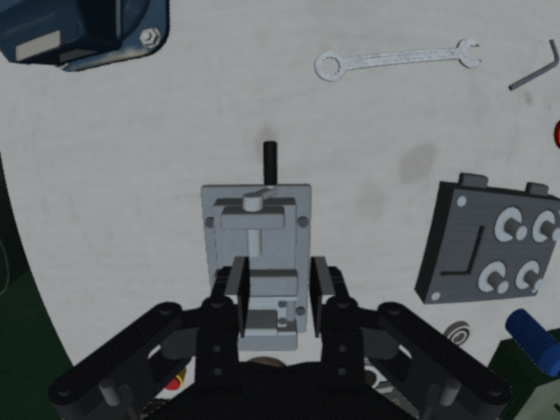

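The picture shows the handle (270,165) to the right of the screw boss (253,200), low: it did spring back. I'll re-grip it.

>>> carry_out --steps '[[[18, -2, 35, 0, -0.2], [33, -4, 75, 0, -0.2], [36.6, -4.8, 115, 0, -0.2], [36.6, -4.8, 145, 0, -0.2], [36.6, -4.8, 170, 0, -0.2], [36.6, -4.8, 190, 0, -0.2], [36.6, -4.8, 200, 0, -0.2], [36.6, -4.8, 201, 0, -0.2]]]'

```text
time_s: 23.45
tool_pos: [0.463, -0.1904, 0.0333]
tool_rot: [179.8, 1.4, 177.2]
ft_force: [-0.5, 0.1, 0.2]
gripper_width: 0.0341
```

>>> carry_out --steps '[[[0, 0, 0, 0, -0.2], [0, 0, 0, 0, -0.9], [0, 0, 0, 0, -0.9], [0, 0, 0, 0, -0.9], [0, 0, 0, 0, -0.9], [0, 0, 0, 0, -0.9], [0, 0, 0, 0, -0.9], [0, 0, 0, 0, -0.9]]]' --squeeze 120

```text
time_s: 24.25
tool_pos: [0.4642, -0.1916, 0.0344]
tool_rot: [179.9, 1.6, 177.2]
ft_force: [-0.8, -2.2, 5.6]
gripper_width: 0.0102
```

>>> carry_out --steps '[[[0, 2.7, -1.7, 0, -0.9], [0, 5.1, -3.7, 0, -0.9], [0, 7.3, -6, 0, -0.9], [0, 9.3, -8.4, 0, -0.9], [0, 11, -11, 0, -0.9], [0, 12.4, -13.8, 0, -0.9], [0, 13.5, -16.8, 0, -0.9], [0, 13.5, -16.8, 0, -0.9]]]'

```text
time_s: 25.05
tool_pos: [0.4645, -0.1796, 0.0493]
tool_rot: [-179.9, 1.5, 177.1]
ft_force: [6.3, -9.1, -22.4]
gripper_width: 0.01
```

>>> carry_out --steps '[[[0, 1.5, -4, 0, -0.9], [0, 2, -7, 0, -0.9], [0, 2.3, -10, 0, -0.9], [0, 2.2, -13, 0, -0.9], [0, 1.8, -16, 0, -0.9], [0, 1.3, -19, 0, -0.9], [0, 0.5, -22, 0, -0.9], [0, 0.5, -22, 0, -0.9]]]'

```text
time_s: 25.85
tool_pos: [0.4645, -0.1778, 0.0662]
tool_rot: [179.8, 1.4, 177.2]
ft_force: [18.1, -6.1, -47.3]
gripper_width: 0.0101
```

>>> carry_out --steps '[[[0, 0, -6, 0, -0.9], [0, -1, -8, 0, -0.9], [0, -2, -10, 0, -0.9], [0, -3, -12, 0, -0.9], [0, -4, -14, 0, -0.9], [0, -6, -16, 0, -0.9], [0, -7, -17, 0, -0.9], [0, -7, -17, 0, -0.9]]]'

```text
time_s: 26.65
tool_pos: [0.4643, -0.1808, 0.0753]
tool_rot: [179.2, 1.4, 177.3]
ft_force: [27.4, -2.4, -66.3]
gripper_width: 0.0097
```

>>> carry_out --steps '[[[0, 0, -4, 0, -0.9], [0, 0, -2, 0, -0.9], [0, 0, 0, 0, -0.9], [0, 0, 0, 0, -0.9], [0, 0, 0, 0, -0.9], [0, 0, 0, 0, -0.9], [0, 0, 0, 0, -0.9], [0, 0, 0, 0, -0.9]]]'

```text
time_s: 27.45
tool_pos: [0.4644, -0.1787, 0.0691]
tool_rot: [178.9, 1.3, 177.4]
ft_force: [19.9, -4.8, -54.4]
gripper_width: 0.0101
```

>>> carry_out --steps '[[[0, 0, 0, 0, -0.9], [0, 0, 0, 0, -0.9], [0, 0, 0, 0, -0.9], [0, 0, 0, 0, -0.9], [0, 0, 0, 0, -0.9], [0, 0, 0, 0, -0.9], [0, 0, 0, 0, -0.9], [0, 0, 0, 0, -0.9]]]'

```text
time_s: 28.25
tool_pos: [0.4644, -0.1779, 0.0638]
tool_rot: [178.7, 1.1, 177.4]
ft_force: [16.7, -8.2, -47.4]
gripper_width: 0.0099
```

>>> carry_out --steps '[[[0, -1, -6, 0, -0.9], [0, -2, -7.5, 0, -0.9], [0, -2.9, -9, 0, -0.9], [0, -4, -11, 0, -0.9], [0, -5.5, -13, 0, -0.9], [0, -7, -15, 0, -0.9], [0, -9, -16.5, 0, -0.9], [0, -10.8, -18, 0, -0.9]]]'

```text
time_s: 29.05
tool_pos: [0.4641, -0.1812, 0.0739]
tool_rot: [177.6, 1.1, 177.7]
ft_force: [28.0, 12.8, -61.5]
gripper_width: 0.0099
```

>>> carry_out --steps '[[[0, -8, -9, 0, -0.9], [0, -10, -10, 0, -0.9], [0, -12, -11, 0, -0.9], [0, -14, -12, 0, -0.9], [0, -16, -13, 0, -0.9], [0, -17, -14, 0, -0.9], [0, -18, -14, 0, -0.9], [0, -18, -14, 0, -0.9]]]'

```text
time_s: 29.85
tool_pos: [0.4637, -0.1848, 0.0783]
tool_rot: [175.6, 1.2, 178.2]
ft_force: [34.0, 29.4, -59.1]
gripper_width: 0.01
```

>>> carry_out --steps '[[[0, -14, -8, 0, -0.9], [0, -16, -9, 0, -0.9], [0, -18, -10, 0, -0.9], [0, -20, -11, 0, -0.9], [0, -22, -11, 0, -0.9], [0, -24, -11, 0, -0.9], [0, -24, -11, 0, -0.9], [0, -24, -11, 0, -0.9]]]'

```text
time_s: 30.65
tool_pos: [0.4631, -0.1872, 0.0791]
tool_rot: [172.7, 1.4, 178.8]
ft_force: [35.1, 50.0, -47.9]
gripper_width: 0.0101
```

```bash
python3 - <<'E'
from h import *
s=st(); print(np.round(s['wrist_torque'],2),np.round(s['joint_efforts'],1)); im,P,s=wlook('w11.png'); z=P.reshape(-1,3)[:,2]
A=np.radians(VY); M=np.array([[np.cos(A),-np.sin(A)],[np.sin(A),np.cos(A)]]); a=(P.reshape(-1,3)[:,:2]-VO)@M*1000
m=(a[:,0]<-144)&(a[:,0]>-156)&(a[:,1]>-20)&(a[:,1]<50)&(z>.01)&(z<.1)
for lo in range(30,90,3): 
    k=m&(z>lo/1e3)&(z<(lo+3)/1e3); 
    if k.sum(): print(lo,k.sum(),np.round(a[k].mean(0),1))
E
```

```text
30.65 [ 0.4631 -0.1872  0.0791] [172.72   1.41 178.8 ] [ 35.1  50.  -47.9] 0.0101
[ 8.19 -6.03 -0.06] [-30.2 -65.5  35.7   2.1 -15.6   0.4]
60 14 [-148.7   19.4]
63 72 [-148.9   19.5]
66 106 [-148.4   18.9]
69 168 [-147.8   18.9]
72 251 [-146.7   19.4]
75 2 [-146.1   18.9]
```

>>> carry_out --steps '[[[0, -10, -5, 0, -0.9], [0, -4, -1, 0, -0.9], [0, 1, 3, 0, -0.9], [0, 4, 7, 0, -0.9], [0, 6, 11, 0, -0.9], [0, 7, 15, 0, -0.9], [0, 7, 20, 0, -0.9], [0, 7, 23, 0, -0.9]]]'

```text
time_s: 31.5
tool_pos: [0.4644, -0.1798, 0.0538]
tool_rot: [173.0, 1.3, 178.7]
ft_force: [9.2, -12.6, -26.1]
gripper_width: 0.0098
```

```bash
python3 - <<'E'
from h import *
s=st(); im,P,s=wlook('w12.png'); z=P.reshape(-1,3)[:,2]
A=np.radians(VY); M=np.array([[np.cos(A),-np.sin(A)],[np.sin(A),np.cos(A)]]); a=(P.reshape(-1,3)[:,:2]-VO)@M*1000
m=(a[:,0]<-144)&(a[:,0]>-156)&(a[:,1]>-20)&(a[:,1]<50)&(z>.01)&(z<.1)
for lo in range(18,90,3): 
    k=m&(z>lo/1e3)&(z<(lo+3)/1e3); 
    if k.sum(): print(lo,k.sum(),np.round(a[k].mean(0),1))
E
```

```text
31.5 [ 0.4644 -0.1798  0.0538] [173.03   1.32 178.7 ] [  9.2 -12.6 -26.1] 0.0098
36 26 [-148.8   23.9]
39 69 [-149.1   24.5]
42 122 [-148.5   23.4]
45 207 [-147.6   23.7]
48 203 [-146.6   24.1]
51 1 [-145.6   23.4]
```

>>> carry_out --steps '[[[0, 3, -1, 0, -0.9], [0, 6, -2, 0, -0.9], [0, 9, -3, 0, -0.9], [0, 12, -3, 0, -0.9], [0, 14, -3, 0, -0.9], [0, 14, -3, 0, -0.9], [0, 14, -3, 0, -0.9], [0, 14, -3, 0, -0.9]]]'

```text
time_s: 32.35
tool_pos: [0.465, -0.178, 0.0562]
tool_rot: [174.5, 1.1, 178.3]
ft_force: [3.1, -34.4, -31.5]
gripper_width: 0.0104
```

>>> carry_out --steps '[[[0, 10, -3, 0, -0.9], [0, 14, -3, 0, -0.9], [0, 18, -3, 0, -0.9], [0, 20, -3, 0, -0.9], [0, 20, -3, 0, -0.9], [0, 20, -3, 0, -0.9], [0, 20, -3, 0, -0.9], [0, 20, -3, 0, -0.9]]]'

```text
time_s: 33.15
tool_pos: [0.4656, -0.1762, 0.0592]
tool_rot: [176.8, 0.8, 177.7]
ft_force: [-2.0, -53.6, -35.3]
gripper_width: 0.0097
```

>>> carry_out --steps '[[[0, 10, -3, 0, -0.9], [0, 14, -3, 0, -0.9], [0, 18, -3, 0, -0.9], [0, 20, -3, 0, -0.9], [0, 20, -3, 0, -0.9], [0, 20, -3, 0, -0.9], [0, 20, -3, 0, -0.9], [0, 20, -3, 0, -0.9]]]'

```text
time_s: 33.95
tool_pos: [0.4659, -0.1753, 0.0612]
tool_rot: [179.2, 0.4, 177.0]
ft_force: [-1.7, -59.2, -40.7]
gripper_width: 0.0101
```

>>> carry_out --steps '[[[0, 1, 2, 0, -0.9], [0, 0.5, 6, 0, -0.9], [0, -0.5, 11, 0, -0.9], [0, -1.5, 14.5, 0, -0.9], [0, -3.5, 18.5, 0, -0.9], [0, -5.1, 21.4, 0, -0.9], [0, -6.7, 23.4, 0, -0.9], [0, -8.5, 25.4, 0, -0.9]]]'

```text
time_s: 34.75
tool_pos: [0.4649, -0.1879, 0.0366]
tool_rot: [179.8, 0.3, 176.8]
ft_force: [-8.0, -13.1, 10.6]
gripper_width: 0.0099
```

>>> carry_out --steps '[[[0, 0, 0, 0, -0.5], [0, 0, 0, 0, -0.3], [0, 0, 0, 0, -0.3], [0, 0, -20, 0, -0.3], [0, 0, -55, 0, -0.3], [0, 0, -95, 0, -0.3], [0, 10, -140, 0, -0.3], [-30, 20, -180, 0, -0.3]]]'

```text
time_s: 35.55
tool_pos: [0.4913, -0.1687, 0.2174]
tool_rot: [179.6, 0.1, 176.7]
ft_force: [1.3, -1.3, -0.3]
gripper_width: 0.0301
```

```bash
python3 - <<'E'
from h import *
s=st(); im,P,s=wlook('w13.png'); a=vise(P); z=P.reshape(-1,3)[:,2]
m=(z>.080)&(z<.095)&(abs(a[:,1])<60)&(a[:,0]>2)&(a[:,0]<56); print('fin',m.sum(),rect(a[m]/1000),np.median(z[m]))
k=(im.reshape(-1,3).max(1)<60)&(z>.015)&(z<.09)&(a[:,0]<-112)&(a[:,0]>-160)&(abs(a[:,1])<50); print('handle',k.sum(),np.percentile(a[k],[1,50,99],0),np.percentile(z[k],[50,99.5]))
# sliding jaw back/face
m=(z>.056)&(z<.064)&(abs(a[:,1])<30)&(a[:,0]>-60)&(a[:,0]<30); print('jaw x',np.percentile(a[m,0],[1,99]))
go(.5448,.0985,.12,173.4)
E
```

```text
35.55 [ 0.4913 -0.1687  0.2174] [1.7963e+02 1.0000e-01 1.7674e+02] [ 1.3 -1.3 -0.3] 0.0301
sl face [0.42311186 2.7326429 ] 41.721338076646575
fx face [-0.21560989 61.22551944] 3.008101456750957
lateral [-46.45968189  41.352112  ]
fin 200 ((32.03121566772461, 7.0948967933654785), (9.63595962524414, 25.247447967529297), 4.368916988372803) 0.08680648365605274
handle 487 [[-148.74241288    6.04218317]
 [-130.96578349   12.18034683]
 [-112.39678742   17.70137668]] [0.0307326  0.03273918]
jaw x [-58.91442125  28.98606687]
[-27.2 270.1 106.2] 3.5
```

>>> carry_out --steps '[[[-5, 45, 0, 0, 0], [-10, 90, 0, 1, 0], [-15, 135, 10, 2, 0], [-20, 180, 30, 3, 0], [-25, 225, 60, 3.5, 0], [-27, 260, 90, 3.5, 0], [-27.2, 270, 106, 3.5, 0], [-27.2, 270, 106, 3.5, 0]]]' --squeeze 80

```text
time_s: 36.4
tool_pos: [0.5417, 0.1007, 0.1168]
tool_rot: [179.8, 0.7, 173.7]
ft_force: [-0.2, -0.9, -0.5]
gripper_width: 0.0425
```

```bash
cat >> h.py <<'E'
def hubs():
    im,P,s=wlook(); q=sel(P,.45,.70,.05,.25,.058,.068)
    m=np.zeros((300,300),np.uint8); ij=((q[:,:2]-[.45,-.04])*1000).astype(int); m[ij[:,1].clip(0,299),ij[:,0].clip(0,299)]=1
    k,l,t,c=cv2.connectedComponentsWithStats(cv2.dilate(m,np.ones((5,5))))
    print('hubs',[(np.round(c[i]+[450,-40],1).tolist(),t[i,2:].tolist()) for i in range(1,k) if t[i,4]>100])
def tray():
    for n in ('scene','side'): A=cloud(cam(n)); print(n,'tray',rect(sel(A,.33,.68,.25,.58,.024,.033)))
def tw(x,y,c,yaw):
    a=np.radians(yaw); return np.array(c)+np.array([[np.cos(a),-np.sin(a)],[np.sin(a),np.cos(a)]])@[x/1e3,y/1e3]
E
python3 - <<'E'
from h import *
st(); hubs(); tray(); go(.5448,.0988,.064,173.4)
E
```

```text
36.4 [0.5417 0.1007 0.1168] [179.81   0.7  173.67] [-0.2 -0.9 -0.5] 0.0425
hubs [([616.9, 90.4], [24, 24, 475]), ([544.3, 99.1], [25, 25, 521]), ([552.7, 170.2], [25, 26, 514])]
scene tray ((528.2059936523438, 441.2449951171875), (295.2221374511719, 149.9405975341797), 79.94622039794922)
side tray ((527.9671020507812, 440.855224609375), (298.8680419921875, 149.9749298095703), 80.03641510009766)
[ 1.5  0.5 56.9] 0.0
```

>>> carry_out --steps '[[[1.5, 0.3, 20, 0, 0], [1.5, 0.3, 40, 0, 0], [1.5, 0.3, 52, 0, 0], [1.5, 0.3, 57, 0, 0], [1.5, 0.3, 57, 0, -0.8], [1.5, 0.3, 57, 0, -0.8], [1.5, 0.3, 57, 0, -0.8], [1.5, 0.3, 57, 0, -0.8]]]'

```text
time_s: 37.35
tool_pos: [0.5455, 0.0985, 0.0649]
tool_rot: [179.8, 1.2, 173.4]
ft_force: [-1.7, -0.8, 3.9]
gripper_width: 0.0175
```

>>> carry_out --steps '[[[0, 0, -3, 0, -0.8], [0, 0, -8, 0, -0.8], [0, 0, -16, 0, -0.8], [0, 0, -30, 0, -0.8], [0, 0, -50, 0, -0.8], [0, 0, -75, 0, -0.8], [0, 0, -90, 0, -0.8], [0, 0, -90, 0, -0.8]]]'

```text
time_s: 38.15
tool_pos: [0.5455, 0.0986, 0.1579]
tool_rot: [179.7, 1.5, 173.4]
ft_force: [0.5, -0.8, -2.2]
gripper_width: 0.0176
```

```bash
sed -i 's/.33,.68,.25,.58,.024/.35,.68,.25,.55,.024/' h.py; python3 - <<'E'
from h import *
st(); tray()
for x,y in [(25,-40),(-25,-40),(-25,40),(25,40)]: p=tw(x,y,(.5208,.398),-10.2); print(np.round(p,4),end=' '); go(p[0],p[1],.15)
E
```

```text
38.15 [0.5455 0.0986 0.1579] [179.73   1.55 173.41] [ 0.5 -0.8 -2.2] 0.0176
scene tray ((532.9820556640625, 422.719482421875), (208.0458984375, 151.91261291503906), 82.6112289428711)
side tray ((531.6522216796875, 422.8611755371094), (208.78025817871094, 149.65260314941406), 82.43229675292969)
[0.5383 0.3542] [ 34.8 253.4   5.2] 0
[0.4891 0.3631] [ 84.7 256.6   4.1] 0
[0.5033 0.4418] [ 79.7 336.4   4.5] 0
[0.5525 0.4329] [ 29.8 333.2   5.6] 0
```

```bash
python3 - <<'E'
from h import *
for x,y in [(22,0),(-30,0),(22,-57),(-30,-57)]: p=tw(x,y,(.5323,.4228),-7.5); print(np.round(p,4),end=' '); go(p[0],p[1],.12)
E
```

```text
[0.5541 0.4199] [ 27.4 320.4  35.6] 0
[0.5026 0.4267] [ 79.3 321.2  34.4] 0
[0.5467 0.3634] [ 28.3 263.4  35.4] 0
[0.4951 0.3702] [ 80.2 264.2  34.2] 0
```

>>> carry_out --steps '[[[3, 35, 0, 0, -0.8], [6, 78, 0, 0, -0.8], [10, 121, 0, 0, -0.8], [14, 164, 0, 0, -0.8], [18, 207, 0, 0, -0.8], [22, 250, 0, 0, -0.8], [26, 293, 5, 0, -0.8], [27.4, 320, 15, 0, -0.8]]]'

```text
time_s: 39.05
tool_pos: [0.5527, 0.4226, 0.1393]
tool_rot: [179.8, 1.2, 173.5]
ft_force: [0.7, 0.0, -1.5]
gripper_width: 0.0175
```

```bash
python3 - <<'E'
from h import *
st(); go(.5541,.4199,.0465)
E
```

```text
39.05 [0.5527 0.4226 0.1393] [179.76   1.23 173.54] [ 0.7  0.  -1.5] 0.0175
[ 0.2 -2.9 92.8] 0
```

>>> carry_out --steps '[[[0, -2, 25, 0, -0.8], [0.2, -2.9, 50, 0, -0.8], [0.2, -2.9, 70, 0, -0.8], [0.2, -2.9, 82, 0, -0.8], [0.2, -2.9, 88, 0, -0.8], [0.2, -2.9, 91.5, 0, -0.8], [0.2, -2.9, 93, 0, -0.8], [0.2, -2.9, 93, 0, -0.8]]]'

```text
time_s: 39.85
tool_pos: [0.5547, 0.4202, 0.0471]
tool_rot: [179.7, 1.3, 173.5]
ft_force: [0.3, -0.1, -2.3]
gripper_width: 0.0176
```

>>> carry_out --steps '[[[0, 0, 0, 0, -0.1], [0, 0, 0, 0, -0.1], [0, 0, 0, 0, -0.1], [0, 0, -20, 0, -0.1], [0, 0, -50, 0, -0.1], [0, -20, -85, 0, -0.1], [0, -55, -100, 0, -0.1], [0, -95, -100, 0, -0.1]]]'

```text
time_s: 40.65
tool_pos: [0.5441, 0.3266, 0.1507]
tool_rot: [179.5, 1.7, 173.6]
ft_force: [1.2, -0.2, 0.1]
gripper_width: 0.0381
```

```bash
python3 - <<'E'
from h import *
st(); d=cam('side');A=cloud(d);q=sel(A,.42,.66,.28,.54,.038,.05);print(len(q),np.round(np.percentile(q,[2,50,98],0),3).tolist()); go(.5529,.1702,.12,173.4)
E
```

```text
40.65 [0.5441 0.3266 0.1507] [179.45   1.7  173.64] [ 1.2 -0.2  0.1] 0.0381
81 [[0.544, 0.411, 0.038], [0.552, 0.421, 0.044], [0.561, 0.43, 0.046]]
[ -28.2 -146.6   28.8] -0.1
```

>>> carry_out --steps '[[[-7, -40, 0, 0, 0], [-14, -80, 0, 0, 0], [-21, -115, 5, 0, 0], [-27, -140, 15, 0, 0], [-28, -146.6, 28, 0, 0], [-28.2, -146.6, 28.8, 0, 0], [-28.2, -146.6, 28.8, 0, 0], [-28.2, -146.6, 28.8, 0, 0]]]'

```text
time_s: 41.5
tool_pos: [0.5533, 0.1711, 0.1207]
tool_rot: [179.9, 1.4, 173.4]
ft_force: [0.3, 1.3, -0.7]
gripper_width: 0.0427
```

```bash
python3 - <<'E'
from h import *
hubs(); st(); go(.5529,.1702,.0645,173.4)
E
```

```text
hubs [([625.2, 161.9], [23, 25, 482]), ([552.9, 170.5], [25, 24, 516])]
41.55 [0.5534 0.1712 0.1207] [179.92   1.46 173.42] [0.  0.2 0.3] 0.0427
[ 1.8 -1.1 56.2] 0.0
```

>>> carry_out --steps '[[[1.8, -1, 20, 0, 0], [1.8, -1, 40, 0, 0], [1.8, -1, 52, 0, 0], [1.8, -1, 56, 0, 0], [1.8, -1, 56.5, 0, -0.8], [1.8, -1, 56.5, 0, -0.8], [1.8, -1, 56.5, 0, -0.8], [1.8, -1, 56.5, 0, -0.8]]]'

```text
time_s: 42.35
tool_pos: [0.5535, 0.1704, 0.065]
tool_rot: [179.9, 1.5, 173.4]
ft_force: [0.2, -0.0, 1.3]
gripper_width: 0.0175
```

>>> carry_out --steps '[[[0, 0, -3, 0, -0.8], [0, 0, -8, 0, -0.8], [0, 0, -16, 0, -0.8], [0, 0, -30, 0, -0.8], [0, 0, -50, 0, -0.8], [0, 0, -75, 0, -0.8], [0, 20, -90, 0, -0.8], [0, 45, -90, 0, -0.8]]]'

```text
time_s: 43.15
tool_pos: [0.5583, 0.2154, 0.1589]
tool_rot: [179.8, 1.8, 173.3]
ft_force: [0.9, 0.3, -1.3]
gripper_width: 0.0178
```

```bash
python3 - <<'E'
from h import *
st(); go(.5026,.4267,.13,173.4)
E
```

```text
43.15 [0.5583 0.2154 0.1589] [179.78   1.85 173.3 ] [ 0.9  0.3 -1.3] 0.0178
[ 80.9 203.2  27.1] -0.1
```

>>> carry_out --steps '[[[12, 35, 0, 0, -0.8], [26, 70, 0, 0, -0.8], [40, 105, 0, 0, -0.8], [54, 140, 0, 0, -0.8], [68, 172, 5, 0, -0.8], [79, 198, 12, 0, -0.8], [81, 203, 25, 0, -0.8], [81, 203, 27, 0, -0.8]]]'

```text
time_s: 43.95
tool_pos: [0.5011, 0.4266, 0.1285]
tool_rot: [179.9, 1.7, 173.4]
ft_force: [-0.1, -0.5, -1.8]
gripper_width: 0.0177
```

```bash
python3 - <<'E'
from h import *
st(); tray(); go(.5026,.4267,.0463,173.4)
E
```

```text
43.95 [0.5011 0.4266 0.1285] [179.9    1.74 173.4 ] [-0.1 -0.5 -1.8] 0.0177
scene tray ((533.18994140625, 422.59735107421875), (208.21151733398438, 151.25347900390625), 82.44806671142578)
side tray ((530.9791870117188, 421.7287292480469), (210.5316925048828, 149.3929901123047), 81.95539093017578)
[ 2.3  1.4 83.1] -0.1
```

>>> carry_out --steps '[[[1, 0, 25, 0, -0.8], [1, 0, 45, 0, -0.8], [1, 0, 62, 0, -0.8], [1, 0, 73, 0, -0.8], [1, 0, 79, 0, -0.8], [1, 0, 82, 0, -0.8], [1, 0, 83, 0, -0.8], [1, 0, 83, 0, -0.8]]]'

```text
time_s: 44.85
tool_pos: [0.5042, 0.4255, 0.0472]
tool_rot: [179.8, 1.8, 173.3]
ft_force: [-0.1, 0.8, -1.8]
gripper_width: 0.0174
```

>>> carry_out --steps '[[[0, 0, 0.5, 0, -0.1], [0, 0, 0.5, 0, -0.1], [0, 0, 0, 0, -0.1], [0, 0, -20, 0, -0.1], [0, 0, -50, 0, -0.1], [-10, -30, -80, 0, -0.1], [-35, -70, -90, 0, -0.1], [-65, -110, -90, 0, -0.1]]]'

```text
time_s: 45.65
tool_pos: [0.5544, 0.3091, 0.1423]
tool_rot: [179.7, 2.1, 173.4]
ft_force: [0.7, 1.1, -0.9]
gripper_width: 0.0384
```

```bash
python3 - <<'E'
from h import *
st(); A=cloud(cam('side'));q=sel(A,.42,.66,.28,.54,.038,.05);print(cv2.kmeans((q[:,:2]*1000).astype(np.float32),2,None,(3,20,.1),3,0)[2], q[:,2].max()); go(.5445,.099,.12,173.4); go(.626,.1617,.12,173.4)
E
```

```text
45.65 [0.5544 0.3091 0.1423] [179.68   2.11 173.41] [ 0.7  1.1 -0.9] 0.0384
[[503.04706 425.9154 ]
 [552.5151  420.68073]] 0.0473540748793693
[ -10.  -202.3   21.9] -0.5
[ -83.1 -130.    24.8] -0.5
```

>>> carry_out --steps '[[[-14, -35, 0, 0, 0], [-34, -70, 0, 0, 0], [-58, -100, 5, 0, 0], [-76, -122, 15, 0, 0], [-83, -130, 24, -0.5, 0], [-83, -130, 25, -0.5, 0], [-83, -130, 25, -0.5, 0], [-83, -130, 25, -0.5, 0]]]'

```text
time_s: 46.5
tool_pos: [0.6252, 0.1633, 0.12]
tool_rot: [-180.0, 2.3, 173.5]
ft_force: [-0.5, -0.2, 0.6]
gripper_width: 0.043
```

```bash
python3 - <<'E'
from h import *
hubs(); st(); go(.626,.1617,.0645,173.4)
E
```

```text
hubs [([617.7, 91.0], [25, 26, 513]), ([626.1, 161.9], [25, 25, 515])]
46.55 [0.6254 0.1632 0.1202] [-179.98    2.28  173.51] [ 1.3  0.3 -0.5] 0.0424
[ 1.4 -1.4 55.7] 0.1
```

>>> carry_out --steps '[[[1.4, -1.3, 20, 0, 0], [1.4, -1.3, 40, 0, 0], [1.4, -1.3, 51, 0, 0], [1.4, -1.3, 55, 0, 0], [1.4, -1.3, 55.5, 0, -0.8], [1.4, -1.3, 55.5, 0, -0.8], [1.4, -1.3, 55.5, 0, -0.8], [1.4, -1.3, 55.5, 0, -0.8]]]'

```text
time_s: 47.35
tool_pos: [0.6266, 0.162, 0.0655]
tool_rot: [180.0, 2.4, 173.5]
ft_force: [-0.3, 0.9, 1.4]
gripper_width: 0.0173
```

>>> carry_out --steps '[[[0, 0, -3, 0, -0.8], [0, 0, -8, 0, -0.8], [0, 0, -16, 0, -0.8], [0, 0, -30, 0, -0.8], [0, 0, -50, 0, -0.8], [5, 0, -75, 0, -0.8], [20, 20, -90, 0, -0.8], [40, 45, -90, 0, -0.8]]]'

```text
time_s: 48.15
tool_pos: [0.5911, 0.2117, 0.1585]
tool_rot: [179.8, 2.8, 173.4]
ft_force: [1.2, 0.9, -1.6]
gripper_width: 0.0175
```

```bash
python3 - <<'E'
from h import *
st(); go(.5467,.3634,.13,173.4)
E
```

```text
48.15 [0.5911 0.2117 0.1585] [179.85   2.78 173.35] [ 1.2  0.9 -1.6] 0.0175
[ 62.9 145.4  25.9] -0.0
```

>>> carry_out --steps '[[[12, 30, 0, 0, -0.8], [25, 60, 0, 0, -0.8], [38, 90, 0, 0, -0.8], [51, 118, 2, 0, -0.8], [60, 138, 8, 0, -0.8], [63, 145.4, 18, 0, -0.8], [63, 145.4, 26, 0, -0.8], [63, 145.4, 26, 0, -0.8]]]'

```text
time_s: 48.95
tool_pos: [0.546, 0.3618, 0.1283]
tool_rot: [180.0, 2.7, 173.3]
ft_force: [-1.4, -0.6, -1.6]
gripper_width: 0.0174
```

```bash
python3 - <<'E'
from h import *
st(); go(.5467,.3634,.0465,173.4)
E
```

```text
48.95 [0.546  0.3618 0.1283] [179.99   2.65 173.31] [-1.4 -0.6 -1.6] 0.0174
[ 3.3  1.6 81.7] -0.1
```

>>> carry_out --steps '[[[2.5, 0.5, 25, 0, -0.8], [2.5, 0.5, 45, 0, -0.8], [2.5, 0.5, 62, 0, -0.8], [2.5, 0.5, 72, 0, -0.8], [2.5, 0.5, 78, 0, -0.8], [2.5, 0.5, 81, 0, -0.8], [2.5, 0.5, 82, 0, -0.8], [2.5, 0.5, 82, 0, -0.8]]]'

```text
time_s: 49.75
tool_pos: [0.5479, 0.3624, 0.047]
tool_rot: [180.0, 2.7, 173.3]
ft_force: [-0.6, 0.5, -0.8]
gripper_width: 0.0174
```

>>> carry_out --steps '[[[0, 0, 0.5, 0, -0.1], [0, 0, 0.5, 0, -0.1], [0, 0, 0, 0, -0.1], [0, 0, -20, 0, -0.1], [0, 0, -50, 0, -0.1], [-10, -25, -80, 0, -0.1], [-30, -65, -90, 0, -0.1], [-55, -110, -90, 0, -0.1]]]'

```text
time_s: 50.55
tool_pos: [0.5865, 0.2492, 0.1428]
tool_rot: [179.8, 3.0, 173.5]
ft_force: [0.9, -0.4, -0.1]
gripper_width: 0.0387
```

```bash
python3 - <<'E'
from h import *
st(); A=cloud(cam('side'));q=sel(A,.42,.66,.28,.54,.038,.05);print(cv2.kmeans((q[:,:2]*1000).astype(np.float32),3,None,(3,20,.1),5,0)[2], q[:,2].max()); go(.6183,.0908,.12,173.4)
E
```

```text
50.55 [0.5865 0.2492 0.1428] [179.8    3.02 173.48] [ 0.9 -0.4 -0.1] 0.0387
[[502.91397 426.2942 ]
 [546.72394 362.9582 ]
 [552.5238  420.8918 ]] 0.048151285944667346
[ -45.5 -145.    24.8] -0.4
```

>>> carry_out --steps '[[[-11, -35, 0, 0, 0], [-22, -70, 0, 0, 0], [-33, -105, 0, 0, 0], [-42, -135, 10, 0, 0], [-45.5, -145, 22, 0, 0], [-45.5, -145, 25, 0, 0], [-45.5, -145, 25, 0, 0], [-45.5, -145, 25, 0, 0]]]'

```text
time_s: 51.4
tool_pos: [0.618, 0.0923, 0.1199]
tool_rot: [-179.8, 3.1, 173.1]
ft_force: [0.9, 0.5, 0.9]
gripper_width: 0.0428
```

```bash
python3 - <<'E'
from h import *
hubs(); st(); go(.6183,.0908,.0645,173.4)
E
```

```text
hubs [([617.7, 90.5], [25, 24, 509])]
51.45 [0.6182 0.0923 0.1201] [-179.84    3.14  173.07] [-0.7 -0.3 -0. ] 0.0427
[ 2.8 -1.3 55.6] -0.3
```

>>> carry_out --steps '[[[2.8, -1.5, 20, 0, 0], [2.8, -1.5, 40, 0, 0], [2.8, -1.5, 51, 0, 0], [2.8, -1.5, 55, 0, 0], [2.8, -1.5, 55.3, 0, -0.8], [2.8, -1.5, 55.3, 0, -0.8], [2.8, -1.5, 55.3, 0, -0.8], [2.8, -1.5, 55.3, 0, -0.8]]]'

```text
time_s: 52.25
tool_pos: [0.6189, 0.0908, 0.0657]
tool_rot: [-179.9, 3.2, 173.1]
ft_force: [-0.2, -0.2, 1.3]
gripper_width: 0.0172
```

>>> carry_out --steps '[[[0, 0, -3, 0, -0.8], [0, 0, -8, 0, -0.8], [0, 0, -16, 0, -0.8], [0, 0, -30, 0, -0.8], [0, 0, -50, 0, -0.8], [5, 0, -75, 0, -0.8], [20, 20, -90, 0, -0.8], [40, 45, -90, 0, -0.8]]]'

```text
time_s: 53.05
tool_pos: [0.5823, 0.1409, 0.157]
tool_rot: [-180.0, 3.6, 172.9]
ft_force: [0.8, 0.4, -1.6]
gripper_width: 0.0177
```

```bash
python3 - <<'E'
from h import *
st(); tray(); go(.4951,.3702,.13,173.4)
E
```

```text
53.05 [0.5823 0.1409 0.157 ] [-179.96    3.62  172.92] [ 0.8  0.4 -1.6] 0.0177
scene tray ((532.202880859375, 422.704345703125), (208.34046936035156, 150.6791534423828), 82.44645690917969)
side tray ((531.6668090820312, 422.2898254394531), (209.4427490234375, 150.02099609375), 82.45684051513672)
[110.  215.2  18.1] -0.1
```

>>> carry_out --steps '[[[16, 32, 0, 0, -0.8], [34, 66, 0, 0, -0.8], [52, 100, 0, 0, -0.8], [70, 136, 0, 0, -0.8], [88, 172, 0, 0, -0.8], [104, 203, 4, 0, -0.8], [110, 215, 14, 0, -0.8], [110, 215, 18, 0, -0.8]]]'

```text
time_s: 53.95
tool_pos: [0.4941, 0.371, 0.1291]
tool_rot: [-179.9, 3.2, 173.4]
ft_force: [-0.9, -0.3, -0.9]
gripper_width: 0.0176
```

```bash
python3 - <<'E'
from h import *
st(); go(.4951,.3702,.0467,173.4)
E
```

```text
53.95 [0.4941 0.371  0.1291] [-179.9     3.15  173.44] [-0.9 -0.3 -0.9] 0.0176
[ 3.4 -0.5 82.3] 0.0
```

>>> carry_out --steps '[[[3, -0.5, 25, 0, -0.8], [3, -0.5, 45, 0, -0.8], [3, -0.5, 62, 0, -0.8], [3, -0.5, 72, 0, -0.8], [3, -0.5, 78, 0, -0.8], [3, -0.5, 81, 0, -0.8], [3, -0.5, 82.3, 0, -0.8], [3, -0.5, 82.3, 0, -0.8]]]'

```text
time_s: 54.75
tool_pos: [0.4961, 0.3703, 0.0473]
tool_rot: [-179.9, 3.2, 173.4]
ft_force: [-0.5, -0.5, -1.3]
gripper_width: 0.0174
```

>>> carry_out --steps '[[[0, 0, 0.5, 0, -0.1], [0, 0, 0.5, 0, -0.1], [0, 0, 0, 0, -0.1], [0, 0, -20, 0, -0.1], [0, 0, -50, 0, -0.1], [0, -30, -85, 0, -0.1], [0, -70, -110, 0, -0.1], [0, -115, -130, 0, -0.2]]]'

```text
time_s: 55.55
tool_pos: [0.4765, 0.257, 0.1796]
tool_rot: [180.0, 3.4, 173.5]
ft_force: [0.8, -0.3, 0.8]
gripper_width: 0.0345
```

```bash
python3 - <<'E'
from h import *
st(); d=cam('side'); save(d,'s20.png'); A=cloud(d);q=sel(A,.42,.66,.28,.54,.038,.05);print(cv2.kmeans((q[:,:2]*1000).astype(np.float32),4,None,(3,20,.1),5,0)[2], q[:,2].max())
p=v2w(-128,12.2); go(p[0],p[1],.12,176.9)
E
```

```text
55.55 [0.4765 0.257  0.1796] [179.96   3.4  173.54] [ 0.8 -0.3  0.8] 0.0345
[[502.79767 426.21564]
 [547.13873 363.1548 ]
 [552.2976  421.03748]
 [494.24957 371.62534]] 0.04744627704056782
[ -35.3 -439.6   66.3] -3.7
```

View pics/s20.png

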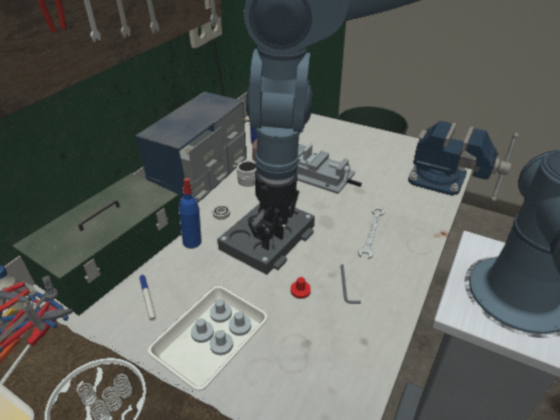

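All four hubs stand in the tray (side px 200–240, 310–345) and the bottle is upright. Last check is the vise, from near.

>>> carry_out --steps '[[[-10, -45, 0, 0, -0.2], [-20, -95, -10, 0, -0.2], [-35, -145, -20, 0, -0.2], [-50, -195, -20, 0, -0.2], [-65, -245, -20, 0, -0.2], [-80, -295, -20, 0, -0.2], [-95, -345, -20, 0, -0.2], [-110, -380, -20, 0, -0.2]]]'

```text
time_s: 56.4
tool_pos: [0.5378, -0.137, 0.2109]
tool_rot: [-179.8, 3.5, 173.2]
ft_force: [0.2, -0.2, 0.2]
gripper_width: 0.0341
```

```bash
python3 - <<'E'
from h import *
s=st(); im,P,s=wlook('w21.png'); a=vise(P); z=P.reshape(-1,3)[:,2]
m=(z>.080)&(z<.095)&(abs(a[:,1])<60)&(a[:,0]>2)&(a[:,0]<56); print('fin',m.sum(),rect(a[m]/1000),np.median(z[m]))
for lo in range(0,14):
    k=(abs(a[:,1]+2)<15)&(a[:,0]>lo)&(a[:,0]<lo+1)&(z>.03)&(z<.07); print(lo,k.sum(),np.round(np.median(z[k]),4) if k.sum() else '',end='; ')
k=(im.reshape(-1,3).max(1)<60)&(z>.015)&(z<.09)&(a[:,0]<-112)&(a[:,0]>-160)&(abs(a[:,1])<50); print('\nhandle',k.sum(),np.percentile(a[k],[1,50,99],0),np.percentile(z[k],[50,99.5]))
E
```

```text
56.4 [ 0.5378 -0.137   0.2109] [-179.76    3.55  173.22] [ 0.2 -0.2  0.2] 0.0341
sl face [-0.19521701 17.19602941] 12.226051403642265
fx face [9.81153390e-03 5.75535211e+01] 14.947622054117033
lateral [-45.89894652  40.89800562]
fin 229 ((32.7447395324707, -13.407381057739258), (20.971464157104492, 10.4030122756958), 89.87130737304688) 0.08699941380308274
0 27 0.06; 1 27 0.0599; 2 31 0.0599; 3 22 0.0598; 4 21 0.0595; 5 16 0.0591; 6 50 0.059; 7 29 0.0601; 8 29 0.06; 9 24 0.06; 10 25 0.0597; 11 16 0.0599; 12 0 ; 13 0 ; 
handle 530 [[-147.50241595    6.48364974]
 [-130.0792681    13.26969812]
 [-112.34473854   18.4148018 ]] [0.03053315 0.03303082]
```

View pics/w21.png

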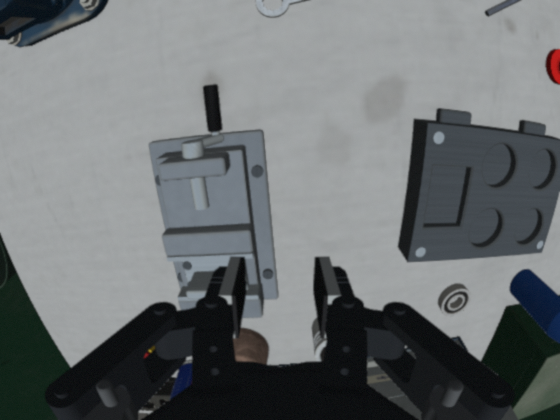

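```bash
python3 -c "
from h import *
print(robot.hand_in()); st()"
```

```text
the job is handed in; nothing more can be done
None
the job is handed in; nothing more can be done
```

I handed the job in at about 56 s. Everything was done as asked, except that I can't confirm the vise is still tight: the handle springs back each time I let go of it.

- **Vise and bracket:** I wound the jaw open to about 58 mm and stood the bracket on the bed, fin up and long side along the jaws. It was about central: lined up with the jaws to within a degree and within about 2 mm of the jaws' middle. I let go of it and then cranked clockwise.
- **Hubs:** all four are standing in the white tray. The tray was knocked a few centimetres during the run, so I measured it again before setting them down.
- **Other things:** the bottle was still upright in the last side view. I did not touch the hex key, the piston or the red look-alike.

**The check that disagreed:** I cranked the handle past contact three times. The second and third times reached about 100 degrees, more than the quarter turn, with up to 84 N at the wrist. Each time I let go, quickly or slowly, the handle went back to within a few degrees of where the jaw meets the part, instead of staying put. In the last view the jaw's face still touched the bracket, which was seated against the fixed jaw. What holds it now is only what the screw's own friction keeps, and I did not measure that grip.

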